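# Load the test-tile rack and draw the spray gun to the ready

## Robot

A 6-joint arm with a two-finger parallel gripper is mounted at the origin on a cart in front of the work surface, level with it; the furniture and walls round the work are solid. World frame = base frame: x ahead of the robot, y to its left, z up, the work surface at z = 0. Lengths are in m, angles in degrees, forces in N, time in s.
With the tool pointing down it reaches from about 0.35 to 0.725 m from the base axis. Payload 4.3 kg.
Tool frame: the origin (TCP) lies between the finger pads; the fingertips stand 17 mm ahead of it and the grasp point (between the pads) lies 2 mm behind it; z points along the fingers, x is the direction in which the jaws open and shut, and the axes are right-handed (so a half turn about z gives the same grasp; the last joint's range is limited). The gripper opens to 85 mm and grips with 20 to 120 N. Pads are 22 mm wide; open, the fingers measure 114 mm over their backs; the gripper's body (76 mm by 85 mm) begins 54 mm behind the grasp point. The pads swing forward as they close: fully open they stand 13 mm farther back than shut.
Start: joints at [68.394, 21.618, 4.641, 73.018, 0, 83.68], TCP at [0.152, 0.555, 0.248] pointing down, gripper open.
Joint ranges: [-156.06, 156.06], [-48.1, 94.91], [-58.44, 69.94], [-101.28, 121.22], [-78.64, 73.56], [-180, 180]. Speed limits (degrees/s): [147.25, 147.25, 180, 180, 180, 180].

## Interface

Orientations are given as a 3x3 rotation matrix whose columns are the frame's x, y, z axes.
In Python, from station import read_state, snapshot, camera_params, hand_in gives the robot as it stands.
- The arm moves only by the tool servo_tool, never from a script. Its argument "series" is text: rows parted by semicolons, each of 7 numbers parted by spaces: the shift along the tool's x, y, z in cm, then the turn, a rotation vector about the tool's x, y, z in degrees, then the closure, from 0 (fully open) to 1 (shut). In form: x y z ax ay az hand; .... A call has 1 to 12 rows; each row is the pose to reach, as a shift and turn from the pose commanded when the call began, along the tool's axes at that moment; what a row does not reach only later rows make up. A row lasts 1/10 s, in which the tool goes at most 50 mm and 8.59 degrees, less where a joint would pass 70% of its speed; a pose out of reach is approached as far as the arm can. A call with a gripper value outside its range is refused whole. The fingers move at their own pace and stop on an object; "grip_force" is the grip in N (left out, the last holds). Time passes only in rows, so rows that repeat a pose let the fingers close. It gives the time, the measured TCP pose, the force and the opening at its end, in the units of the state.
- read_state(): the state, without advancing time (a new reading comes with each control period).
- snapshot(name): name is "scene" or "side" or "wrist"; returns the picture (480x640x3 uint8, red, green, blue); there is no depth.
- camera_params(name): a dict with "K" (3x3 intrinsics, pixels), "distortion" ([k1, k2, p1, p2, k3] as OpenCV has them; the pictures are not rectified), "rvec" (rotation vector, rad) and "tvec" (3), from world to camera coordinates, as OpenCV has them. Camera axes: x right, y down, z forward; pixel columns grow to the right and rows downward; lengths in m; the calibration is good to about 2 mm. A picture is of the moment at which its call begins: read the wrist's pose just before it. camera_params takes no time and is no camera call; for the wrist camera it gives the pose at the moment of the call.
- hand_in(): hands the job in, once; it reports no verdict.
The state is a dict: "time": time; "joints": joint angles; "qvel": joint speeds; "joint_efforts": joint torques, N m; "tool_pos": TCP position; "tool_rot": TCP orientation; "contact_force": force on the tool from outside, world axes, zero at the start; "ft_torque": the same for the moment, N m; "opening": opening from 0.0 (shut) to 1.0 (fully open).
Only numpy, scipy, OpenCV 4.12 (cv2) and the standard library are available. Lean on these libraries where they do the work, as an engineer would, in place of code of your own. Each camera call takes 0.05 s, during which the arm holds its last target.

## Task

Get the layered-glaze test ready to spray, tiles in test order: the rust tile already stands in the one-dot pocket of the rack, so put the green tile in the two-dot pocket and then the blue tile in the three-dot pocket, each fully down, upright, glazed face to the dotted front as the rust tile's is, and let go. Then draw the spray gun out of its holster without pulling the trigger and turn it from nozzle-down to the spraying attitude, handle below and barrel some 30 degrees below level, aimed at the glazed face of the green middle tile from about 15 cm in front of it. Finish while holding the gun there, raised and still in the gripper alone, touching nothing else, and leave the dipping tongs, nozzle brush, jug and red rubber kidney where they are.

Things in the scene. Friction and masses are not known exactly. Their poses are not given: they have to be found in the camera images.
- green_mid (a point): L-shaped test tile, grey-green glazed face, 30 x 34 x 61 mm, 50 g, standing on the table. Point: on its centre line, 30.5 mm above its underside. Axes: z up, x from the glazed side to the back. Foot 30 (x) by 34 (y) by 8 mm; upright blade 8 mm thick (x +7 to +15 mm), 34 mm wide (y), 61 mm high, so the blade's mid-plane is 11 mm along +x from this point.
- green_glaze (a point): centre of the green tile's glazed face: 7 mm along +x from green_mid and 45 mm above the underside; axes as the tile's, the face looks along -x.
- blue_mid (a point): the same kind of tile with a dark blue glazed face; same point, axes and sizes. Starts standing on the table, the two tiles change places from start to start.
- blue_glaze (a point): centre of the blue tile's glazed face, as for the green one.
- rust_mid (a point): the same kind of tile with a rust-brown glazed face; same point, axes and sizes. Starts seated in the one-dot pocket, the right way round.
- rust_glaze (a point): centre of the rust tile's glazed face, as for the green one.
- rack: fixed plywood strip, 80 (x) x 200 (y) mm, top at 48 mm, on two battens, with three pockets in a row along y. Origin on the table under its centre. Its -x edge is the front: it bears the dark dots (1, 2, 3) that number the pockets, and the glazed faces look to -x, where the gun comes.
- pocket_1 (a point): centre of the floor of the one-dot pocket, 38 mm above the table; axes as the rack's. Every pocket is 35 (x) by 39 (y) mm, 10 mm deep, chamfered 2 mm: 2.5 mm room round a tile's foot. A seated tile has its axes parallel to these and its mid point 30.5 mm above this floor.
- pocket_2 (a point): centre of the floor of the two-dot (middle) pocket, 58 mm along the rack's -y from pocket_1.
- pocket_3 (a point): centre of the floor of the three-dot pocket, 58 mm along the rack's -y from pocket_2.
- gun_grip (a point): silver spray gun, 154 x 164 x 34 mm, 0.45 kg, nozzle-down in the holster, barrel 25 degrees off vertical. Point: mid handle, the place to grip, barrel axis 35 mm along +x. Axes: -y along the barrel to the nozzle, +x to the top of the gun (the handle runs to -x), z across it. Handle flat-sided: 19 mm thick (z), 38 mm deep (y), here about 80 mm long (x). Grip firmly, 40 to 60 N, or it may turn.
- gun_nozzle (a point): the front end of the gun's nozzle, on the barrel axis: 35 mm along +x and 142 mm along -y from gun_grip; same axes.
- spray_spot (a point): the point 150 mm straight ahead of the nozzle on the barrel axis, where the spray would land; moves with the gun, same axes.
- gun_handle_end (a point): the free lower end of the gun's handle (83 mm along -x and 12 mm along +y from gun_grip), the lowest part of the gun once it is turned to work; same axes.
- gun_trigger (a joint): the gun's sprung trigger: 0 released, -0.24 rad fully pulled. It begins 44 mm along -y from gun_grip. In the holster the handle's rear edge (+y) faces up, so the handle is taken from above, fingers on either side across z, clear of the trigger.
- holster: fixed grey pipe, 43 mm outside, 37 mm inside, in a wooden block, leaning 20 degrees, its top towards its own -x (the side of the gun's handle). Origin on the table, z up. A slot in the -x side, open at the top, takes the gun's side connector. The gun's front (34 mm thick) stands 73 mm deep in it and is drawn out along the pipe's axis, the gun's own +y.
- holster_seat (a point): centre of the ledge in the pipe on which the gun's front ring stands, 62 mm above the table; axes as the holster's.
- holster_mouth (a point): centre of the pipe's upper rim, 62 mm along the pipe from the ledge; axes as the holster's.
- tongs: steel dipping tongs lying flat on the table, 33 x 172 x 12 mm, bystander.
- nozzle_brush: thin blue-handled brush lying on the table, 10 x 135 x 10 mm, bystander.
- jug: white measuring beaker, 122 x 90 x 102 mm, bystander.
- kidney: red rubber kidney (flat throwing rib) lying on the table, 48 x 104 x 9 mm, bystander.
There are look-alikes about, which are no part of the job. Leave any purple look-alike of the part that bears green_mid alone.

How it is judged:
By the outcome, as a careful person would: the job done as asked, in the order asked, and still so for the second after the job is handed in, while the arm keeps its last pose, push and grip.
It also fails if it takes over 72 s, if anything falls off the work surface, if the arm or the gripper's body presses on something with over 40 N, if the wrist force passes 120 N, or if a joint passes its speed limit or range.

## Working session

There is one attempt and no reset: what is moved stays moved. The work goes in short steps, Python scripts to look and compute and a tool call to move; the robot and the scene stay as the last step left them, time stands still between calls to the robot, and variables do not carry over. Pictures are saved under pics/ and viewed, and the job is handed in when it is done.

Besides the shell and the picture viewer there is one more tool, called as name(argument=value, ...), one argument or row to a line, values as JSON. servo_tool: Moves the arm, as the interface text tells. Its arguments: {"type":"object","properties":{"series":{"type":"string"},"grip_force":{"type":"number"}},"required":["series"]}

```bash
ls -la; mkdir -p pics; python3 - <<'E'
from station import *
import cv2
print(read_state())
for n in ["scene","side","wrist"]:
    p=camera_params(n);print(n,{k:(v if not hasattr(v,'tolist') else v.tolist()) for k,v in p.items()})
    cv2.imwrite(f"pics/{n}0.png",snapshot(n)[:,:,::-1])
E
```

```text
total 12
drwxr-xr-x  3 agent agent 4096 Dec  7 09:19 .
drwxr-xr-x 23 root  root  4096 Dec  7 09:19 ..
drwxr-xr-x  2 agent agent 4096 Dec  7 09:19 pics
{'time': 0.0, 'joints': array([ 6.83940690e+01,  2.16622014e+01,  4.56280200e+00,  7.30170240e+01,
       -2.05147078e-04,  8.36801276e+01]), 'qvel': array([-0.0620648 ,  0.03823217, -0.07408755, -0.13188579,  0.01358059,
       -0.11325403]), 'joint_efforts': array([-1.98271257e-03, -4.63600373e+01,  2.69877005e+01,  2.07513501e-02,
       -1.18085491e-04,  1.24289946e-05]), 'tool_pos': array([0.15136181, 0.55408556, 0.2473569 ]), 'tool_rot': array([[ 2.63637587e-01,  9.64621515e-01, -7.44884303e-04],
       [ 9.64619688e-01, -2.63638548e-01, -1.89051791e-03],
       [-2.02001447e-03, -2.20118483e-04, -9.99997936e-01]]), 'contact_force': array([ 0.97900075, -1.18641259, -0.50724887]), 'ft_torque': array([-0.00829734, -0.05106689, -0.07424343]), 'opening': 1.0005155963307688}
scene {'K': [[494.7960398381693, 0.0, 321.71088769751054], [0.0, 494.7960398381693, 238.51790519490754], [0.0, 0.0, 1.0]], 'distortion': [-0.09053897761760592, 0.0, 0.0, 0.0, 0.0], 'rvec': [1.9438916189414264, -0.987355996401982, 0.5706870428457959], 'tvec': [-0.34514581568045927, 0.29496227970663086, 0.6379144742539534]}
side {'K': [[604.4536476268129, 0.0, 314.26974665096003], [0.0, 604.4536476268129, 239.4519966404908], [0.0, 0.0, 1.0]], 'distortion': [0.03038027837868677, 0.0, 0.0, 0.0, 0.0], 'rvec': [1.9904265294655603, -0.15962243889937253, 0.14060167080401192], 'tvec': [-0.5562727009654449, 0.10198463367049078, 1.2735856426376577]}
wrist {'K': [[393.25000254981285, 0.0, 316.00147424705676], [0.0, 393.25000254981285, 241.76803398639478], [0.0, 0.0, 1.0]], 'distortion': [-0.06414826800115163, 0.0, 0.0, 0.0, 0.0], 'rvec': [-2.3227530574242676, -1.7743672651865818, -0.2312567522847734], 'tvec': [-0.572929656198976, -0.03378159994403622, 0.3787137621092463]}
```

View pics/scene0.png

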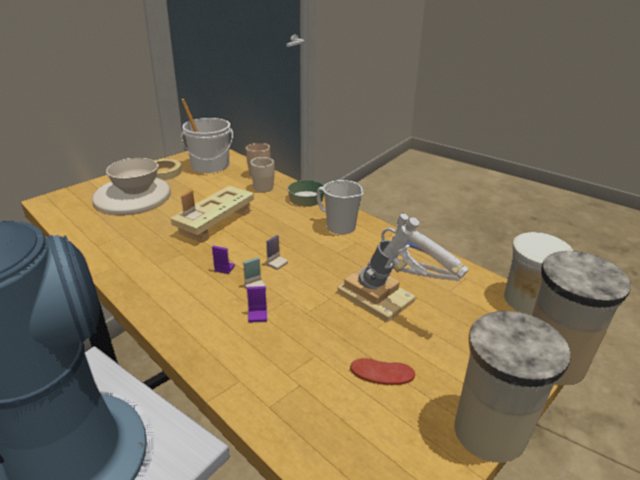

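View pics/side0.png

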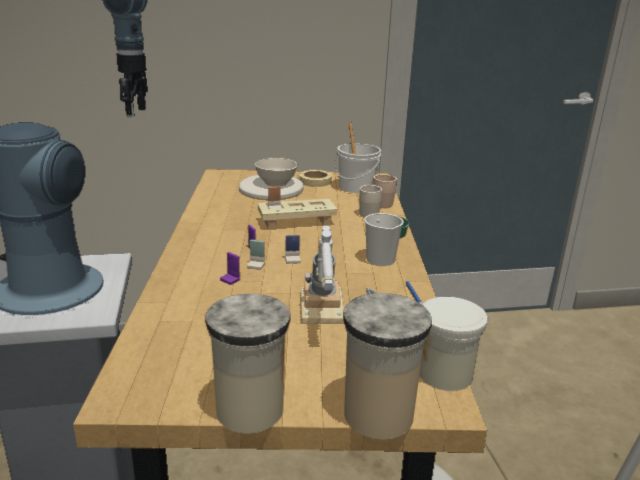

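View pics/wrist0.png

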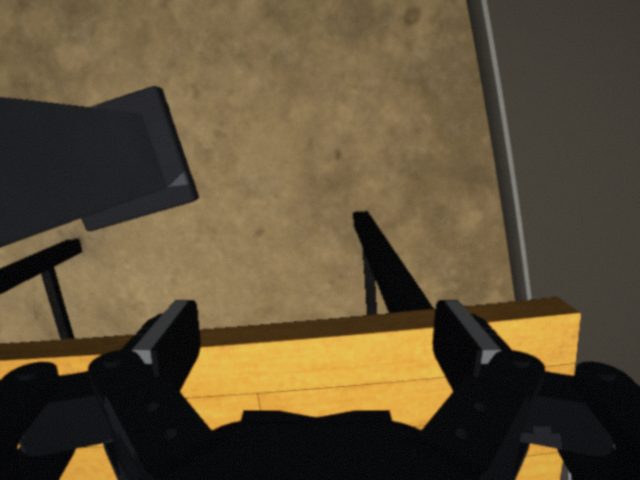

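The scene view shows the grey-green tile at (253,270), the blue tile at (275,252), and purple look-alikes at (222,260) and (257,303). The rack is at (215,210) with the rust tile at (188,203), and the gun is at (395,255). I'll enlarge these to confirm.

```bash
cat > h.py <<'E'
import numpy as np, cv2
from scipy.spatial.transform import Rotation as Rn
def cam(p):
    return np.array(p["K"]),np.array(p["distortion"]),cv2.Rodrigues(np.array(p["rvec"],float))[0],np.array(p["tvec"],float)
def proj(p,X):
    K,d,R,t=cam(p); return cv2.projectPoints(np.array(X,float).reshape(-1,1,3),cv2.Rodrigues(R)[0],t,K,d)[0].reshape(-1,2)
def ray(p,uv):
    K,d,R,t=cam(p); n=cv2.undistortPoints(np.array(uv,float).reshape(-1,1,2),K,d).reshape(-1,2)
    D=np.c_[n,np.ones(len(n))]@R; return -R.T@t,D
def onz(p,uv,z):
    c,D=ray(p,uv); s=(z-c[2])/D[:,2]; return c+D*np.reshape(s,(-1,1))
def tri(obs): # [(p,uv)]
    A=np.zeros((3,3));b=np.zeros(3)
    for p,uv in obs:
        c,D=ray(p,[uv]);d=D[0]/np.linalg.norm(D[0]);M=np.eye(3)-np.outer(d,d);A+=M;b+=M@c
    return np.linalg.solve(A,b)
def crop(img,x0,y0,x1,y1,s,fn):
    c=cv2.resize(img[y0:y1,x0:x1,::-1],None,fx=s,fy=s,interpolation=cv2.INTER_CUBIC);cv2.imwrite(fn,c)
E
python3 - <<'E'
from h import *; from station import *
s=cv2.imread("pics/scene0.png")[:,:,::-1]; d=cv2.imread("pics/side0.png")[:,:,::-1]
crop(s,160,170,310,330,5,"pics/c1.png" ) if 0 else crop(s,160,180,300,330,4,"pics/c1.png")
crop(s,320,180,480,330,4,"pics/c2.png")
crop(d,200,170,440,330,3,"pics/c3.png")
p=camera_params("scene");q=camera_params("side")
print(onz(p,[(222,270),(253,288),(275,262),(257,318),(188,235),(375,300)],0).round(3).tolist())
print(onz(q,[(257,266),(293,262),(231,282),(322,315)],0).round(3).tolist())
E
```

```text
[[0.44, 0.143, 0.0], [0.433, 0.051, 0.0], [0.528, 0.075, 0.0], [0.372, -0.015, 0.0], [0.491, 0.305, 0.0], [0.544, -0.159, 0.0]]
[[0.44, 0.048, 0.0], [0.525, 0.058, 0.0], [0.377, -0.022, 0.0], [0.548, -0.183, 0.0]]
```

View pics/c1.png

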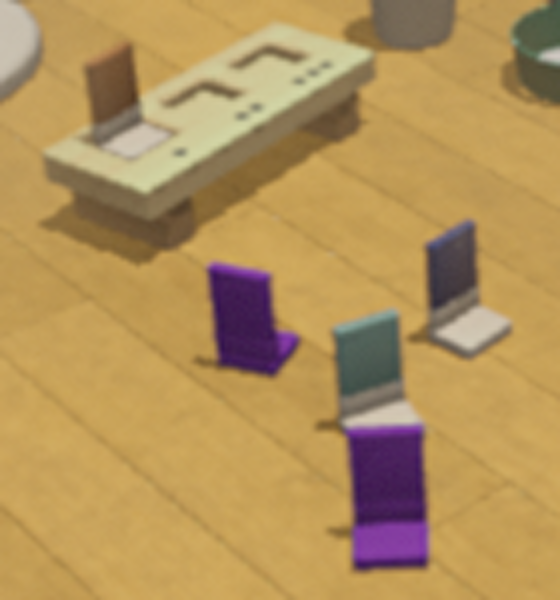

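View pics/c2.png

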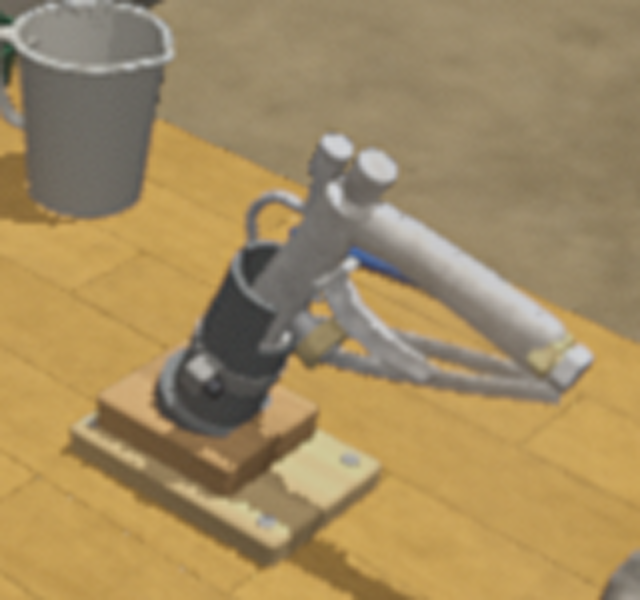

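View pics/c3.png

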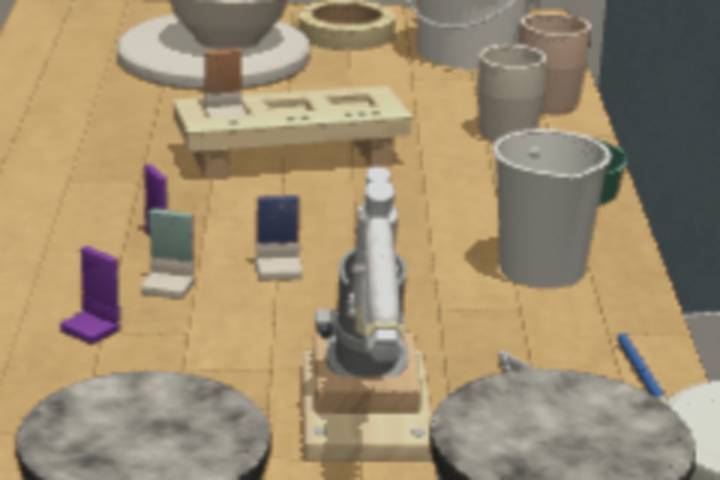

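Grey-green face at crop (370,355) and dark blue at (452,265): the two real tiles. The two purple ones are the look-alikes. Next I'll work out the wrist camera's offset and plan a viewpoint.

```bash
cat >> h.py <<'E'
def rel(st,T,Rt):
    "shift cm and rotvec deg in the tool frame from st pose to target"
    R=np.array(st["tool_rot"]);p=np.array(st["tool_pos"])
    return (R.T@(np.array(T)-p)*100).round(2),Rn.from_matrix(R.T@Rt).as_rotvec(degrees=True).round(2)
def down(yaw):
    "tool down, tool x at yaw(deg) in world"
    c,s=np.cos(np.radians(yaw)),np.sin(np.radians(yaw))
    return np.array([[c,s,0],[s,-c,0],[0,0,-1.]])
E
python3 - <<'E'
from h import *; from station import *
st=read_state();p=camera_params("wrist");K,d,R,t=cam(p)
Rt=st["tool_rot"];c=-R.T@t
print("cam in tool",(Rt.T@(c-st["tool_pos"])).round(4)); print((Rt.T@R.T).round(4))
for y in (90,80,100):
  print(y,rel(st,(0.46,0.06,0.30),down(y)))
E
```

```text
cam in tool [-0.001  -0.0657 -0.1258]
[[ 1.000e+00  5.000e-04 -4.000e-04]
 [-4.000e-04  9.658e-01  2.594e-01]
 [ 5.000e-04 -2.594e-01  9.658e-01]]
90 (array([-39.55,  42.79,  -5.19]), array([ -0.02,   0.08, -15.29]))
80 (array([-39.55,  42.79,  -5.19]), array([-0.01,  0.08, -5.29]))
100 (array([-39.55,  42.79,  -5.19]), array([ -0.03,   0.08, -25.29]))
```

```bash
python3 - <<'E'
from h import *; from station import *
st=read_state(); print(rel(st,(0.45,0.13,0.31),down(90)))
E
```

```text
(array([-33.06,  39.98,  -6.2 ]), array([ -0.02,   0.08, -15.29]))
```

servo_tool(
  series="-33 40 -6.2 0 0 -15.3 0.4;-33 40 -6.2 0 0 -15.3 0.4;-33 40 -6.2 0 0 -15.3 0.4;-33 40 -6.2 0 0 -15.3 0.4;-33 40 -6.2 0 0 -15.3 0.4;-33 40 -6.2 0 0 -15.3 0.4;-33 40 -6.2 0 0 -15.3 0.4;-33 40 -6.2 0 0 -15.3 0.4;-33 40 -6.2 0 0 -15.3 0.4;-33 40 -6.2 0 0 -15.3 0.4;-33 40 -6.2 0 0 -15.3 0.4;-33 40 -6.2 0 0 -15.3 0.4",
)

```text
time: 1.35
tool_pos: [0.4522, 0.1284, 0.3102]
tool_rot: [[0.005, 1.0, 0.001], [1.0, -0.005, -0.001], [-0.001, 0.001, -1.0]]
contact_force: [-0.2, 0.0, -0.2]
opening: 0.601
```

```bash
cat > snap.py <<'E'
import sys,pickle
from h import *; from station import *
def snap(name,tag):
    p=camera_params(name);im=snapshot(name);pickle.dump((p,im,read_state()),open(f"pics/{tag}.pkl","wb"));cv2.imwrite(f"pics/{tag}.png",im[:,:,::-1]);return p,im
if __name__=="__main__": snap(sys.argv[1],sys.argv[2])
E
python3 snap.py wrist w1
```

```text
(no output)
```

View pics/w1.png

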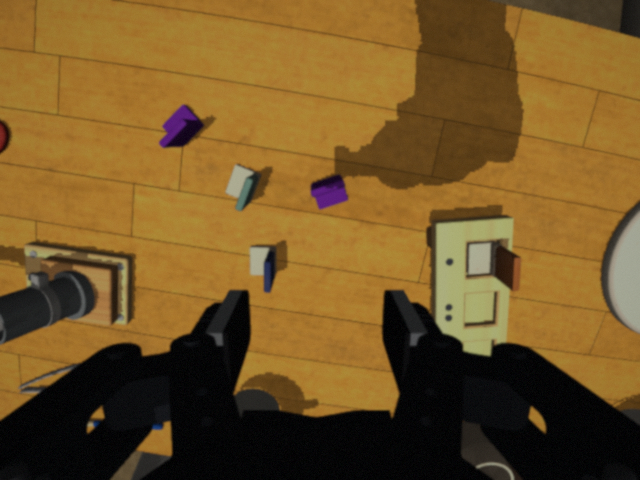

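```bash
python3 - <<'E'
import pickle
from h import *
p,im,st=pickle.load(open("pics/w1.pkl","rb"))
crop(im,210,150,310,310,5,"pics/d1.png") if 0 else crop(im,210,150,310,300,4,"pics/d1.png")
crop(im,415,200,535,360,4,"pics/d2.png") if 0 else crop(im,415,205,535,355,4,"pics/d2.png")
E
```

```text
(no output)
```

View pics/d1.png

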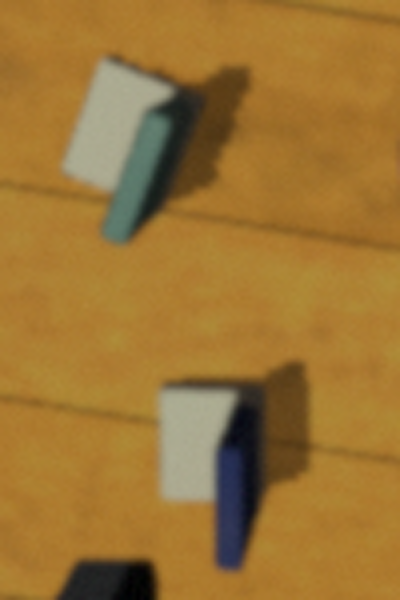

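View pics/d2.png

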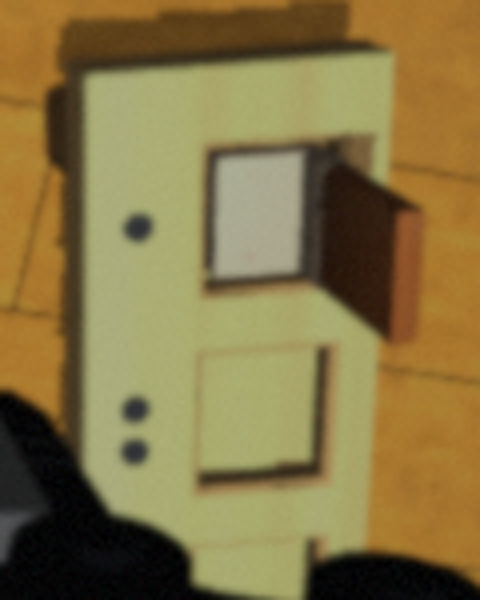

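```bash
cat > fit.py <<'E'
from h import *
from scipy.optimize import least_squares
def c2p(uv,ox,oy,s): return (np.array(uv,float)+0.5)/s-0.5+[ox,oy]
def pose(M,v,z0=0):
    c,s=np.cos(v[2]),np.sin(v[2]);M=np.array(M,float)/1000
    return np.c_[c*M[:,0]-s*M[:,1]+v[0],s*M[:,0]+c*M[:,1]+v[1],M[:,2]+z0]
def fit(obs,x0,z0=0):
    "obs list of (cam,model mm,uv)"
    f=lambda v:np.concatenate([(proj(p,pose(M,v,z0))-uv).ravel() for p,M,uv in obs])
    r=least_squares(f,x0,loss='soft_l1'); return r.x,f(r.x).reshape(-1,2)
E
python3 - <<'E'
from fit import *; import pickle
p,im,st=pickle.load(open("pics/w1.pkl","rb"))
T=[(-15,17,8),(-15,-17,8),(7,-17,61),(15,-17,61),(7,17,61),(15,17,61)]
g=c2p([(103,57),(63,170),(103,238),(125,242),(152,112),(175,112)],210,150,4)
b=c2p([(162,388),(161,498),(217,568),(240,570),(222,440),(240,436)],210,150,4)
for n,o in(("green",g),("blue",b)):
    v,r=fit([(p,T,o)],[.45,.05,1.57]); print(n,v[:2].round(4),np.degrees(v[2]).round(1),r.round(1).tolist())
o=c2p([(85,72),(392,52),(197,352),(340,343),(197,490),(322,488),(203,150),(203,295)],415,205,4)
def f(v):
    x=v[3]*1000
    M=[(-40,100,48),(40,100,48),(x-19.5,21.5,48),(x+19.5,21.5,48),(x-19.5,-21.5,48),(x+19.5,-21.5,48),(x-19.5,79.5,48),(x-19.5,36.5,48)]
    return (proj(p,pose(M,v))-o).ravel()
r=least_squares(f,[.53,.28,1.57,.008]);print("rack",r.x.round(4),np.degrees(r.x[2]),f(r.x).reshape(-1,2).round(1).tolist())
o=c2p([(215,155),(215,280),(391,340),(417,345),(400,205),(423,210)],415,205,4)
v,rr=fit([(p,T,o)],[.5,.3,1.57],.038);print("rust",v.round(4),np.degrees(v[2]),rr.round(1).tolist())
E
```

```text
green [0.4351 0.0483] 67.8 [[0.1, -0.6], [-0.0, 0.4], [-0.9, -0.6], [1.4, 1.4], [-1.4, -1.9], [0.7, 1.2]]
blue [0.5227 0.0663] 88.9 [[-0.7, -1.2], [0.4, -0.3], [-0.5, 0.0], [1.5, -0.3], [-2.5, 0.4], [1.0, 1.5]]
rack [0.5685 0.2945 1.6311 0.0113] 93.45568218424481 [[-0.2, 0.0], [0.3, 0.3], [0.0, -0.1], [0.0, -0.3], [-1.6, 1.6], [1.9, -0.4], [0.6, -1.9], [-0.9, 1.0]]
rust [0.5093 0.3016 1.6563] 94.90002403721516 [[-0.0, 0.0], [-0.4, -0.4], [-0.6, 1.6], [1.2, -0.4], [-1.2, 0.8], [1.6, -1.2]]
```

```bash
python3 - <<'E'
from h import *; from station import *
st=read_state(); print(rel(st,(0.52,0.062,0.20),down(79)))
E
```

```text
(array([-6.76,  6.93, 11.  ]), array([-3.000e-02, -1.000e-02,  1.083e+01]))
```

servo_tool(
  series="-6.8 7 11 0 0 10.8 0.5;-6.8 7 11 0 0 10.8 0.5;-6.8 7 11 0 0 10.8 0.5;-6.8 7 11 0 0 10.8 0.5;-6.8 7 11 0 0 10.8 0.5;-6.8 7 11 0 0 10.8 0.5",
)

```text
time: 2.0
tool_pos: [0.5201, 0.0643, 0.2015]
tool_rot: [[0.185, 0.983, 0.001], [0.983, -0.185, 0.001], [0.001, 0.001, -1.0]]
contact_force: [-0.3, 0.5, 0.2]
opening: 0.498
```

```bash
python3 snap.py wrist w2
```

```text
(no output)
```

View pics/w2.png

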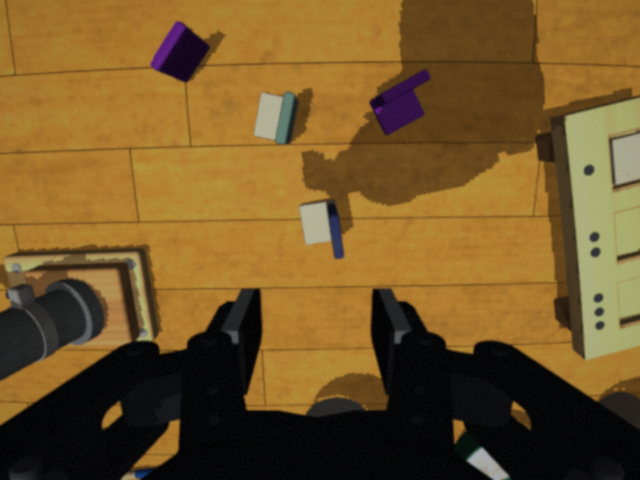

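```bash
python3 - <<'E'
import pickle
from h import *
p,im,st=pickle.load(open("pics/w2.pkl","rb"))
a=cv2.resize(im[80:160,240:320,::-1],None,fx=6,fy=6,interpolation=cv2.INTER_CUBIC)
b=cv2.resize(im[190:270,280:360,::-1],None,fx=6,fy=6,interpolation=cv2.INTER_CUBIC)
cv2.imwrite("pics/e1.png",a);cv2.imwrite("pics/e2.png",b)
E
```

```text
(no output)
```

View pics/e1.png

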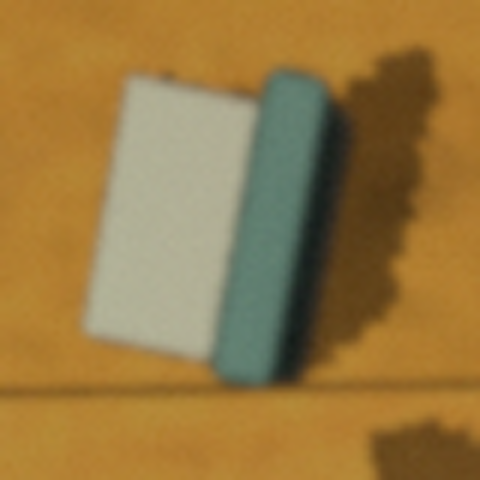

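View pics/e2.png

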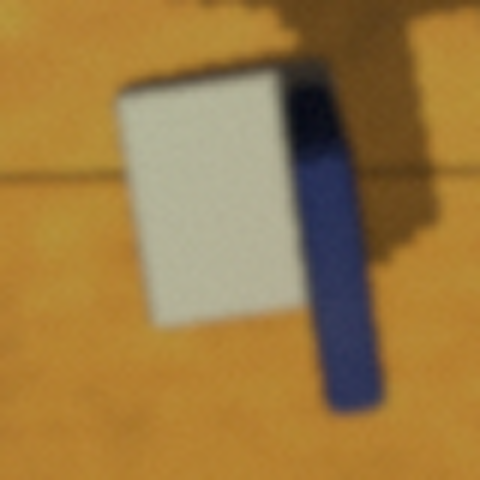

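```bash
python3 - <<'E'
from fit import *; import pickle
p,im,st=pickle.load(open("pics/w2.pkl","rb"))
T=[(-15,17,8),(-15,-17,8),(7,-17,61),(15,-17,61),(7,17,61),(15,17,61)]
g=c2p([(127,73),(85,333),(213,374),(275,386),(265,72),(328,80)],240,80,6)
b=c2p([(120,97),(153,327),(328,410),(384,405),(298,155),(352,150),(305,303),(285,70)],280,190,6)
for n,o,M in(("green",g,T),("blue",b,T+[(7,-17,8),(7,17,8)])):
    v,r=fit([(p,M,o)],[.45,.05,1.57]); y=np.degrees(v[2]);print(n,v[:2].round(4),y.round(1),r.round(1).tolist())
    print(" blade",(v[:2]+.011*np.array([np.cos(v[2]),np.sin(v[2])])).round(4))
    if n=="green": G=v
from station import *
st=read_state()
c=G[:2]+.011*np.array([np.cos(G[2]),np.sin(G[2])])
print(rel(st,(c[0],c[1],.10),down(np.degrees(G[2]))))
print(rel(st,(c[0],c[1],.040),down(np.degrees(G[2]))))
E
```

```text
green [0.4356 0.0476] 67.7 [[0.1, -0.2], [-0.3, 0.8], [-1.2, 0.7], [0.4, 1.1], [-0.3, -2.1], [1.4, -0.8]]
 blade [0.4398 0.0578]
blue [0.5241 0.0662] 86.6 [[-0.1, -1.1], [-0.1, 0.2], [-0.5, 2.4], [1.3, 1.9], [-1.2, -1.8], [1.3, -2.4], [0.5, 1.0], [-1.0, 0.0]]
 blade [0.5247 0.0772]
(array([-2.14, -7.83, 10.18]), array([ 0.11, -0.06, 11.67]))
(array([-2.15, -7.84, 16.18]), array([ 0.11, -0.06, 11.67]))
```

servo_tool(
  series="-2.1 -7.8 10.2 0 0 11.7 0.5;-2.1 -7.8 10.2 0 0 11.7 0.5;-2.1 -7.8 10.2 0 0 11.7 0.5;-2.1 -7.8 10.2 0 0 11.7 0.5;-2.1 -7.8 10.2 0 0 11.7 0.5;-2.1 -7.8 10.2 0 0 11.7 0.5",
  grip_force=30,
)

```text
time: 2.65
tool_pos: [0.4437, 0.0573, 0.1009]
tool_rot: [[0.382, 0.924, 0.007], [0.924, -0.382, 0.0], [0.003, 0.006, -1.0]]
contact_force: [0.2, 0.2, -0.2]
opening: 0.501
```

```bash
python3 - <<'E'
from h import *; from station import *
st=read_state(); print(st["tool_pos"]);print(rel(st,(0.4398,0.0578,0.040),down(67.7)))
E
python3 snap.py wrist w3
```

```text
[0.44368358 0.05726444 0.10094731]
(array([-0.11, -0.42,  6.09]), array([ 0.35, -0.15, -0.14]))
```

View pics/w3.png

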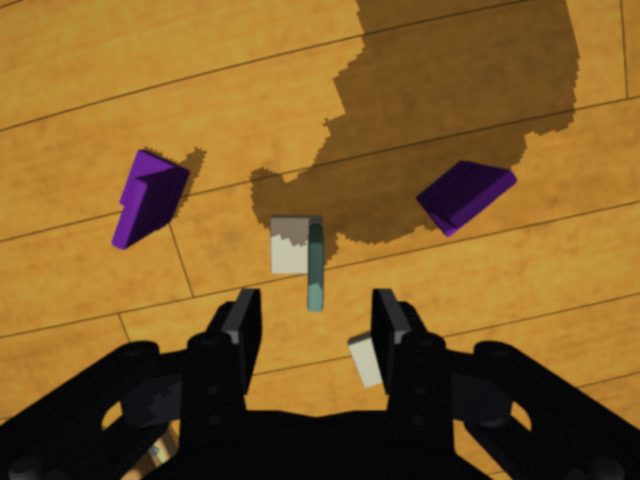

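```bash
python3 - <<'E'
from h import *; from station import *
st=read_state(); print(st["tool_pos"]);print(rel(st,(0.4398,0.0578,0.040),down(67.7)))
E
```

```text
[0.44373361 0.05713598 0.10080257]
(array([-0.1 , -0.43,  6.08]), array([ 0.34, -0.14, -0.16]))
```

```bash
python3 - <<'E'
import pickle
from h import *
p,im,st=pickle.load(open("pics/w3.pkl","rb"))
cv2.imwrite("pics/e3.png",cv2.resize(im[205:325,255:345,::-1],None,fx=5,fy=5,interpolation=cv2.INTER_CUBIC))
M=np.array([(-15,17,8),(-15,-17,8),(7,-17,61),(15,-17,61),(7,17,61),(15,17,61)])
from fit import pose
print((proj(p,pose(M,[.4356,.0476,np.radians(67.7)]))-[255,205])*5)
E
```

```text
[[ 73.11072056  60.66768792]
 [ 82.78006483 343.51598463]
 [260.57848667 540.77054178]
 [347.54900195 540.52078708]
 [257.31423499 184.41310581]
 [349.05528768 184.17282979]]
```

View pics/e3.png

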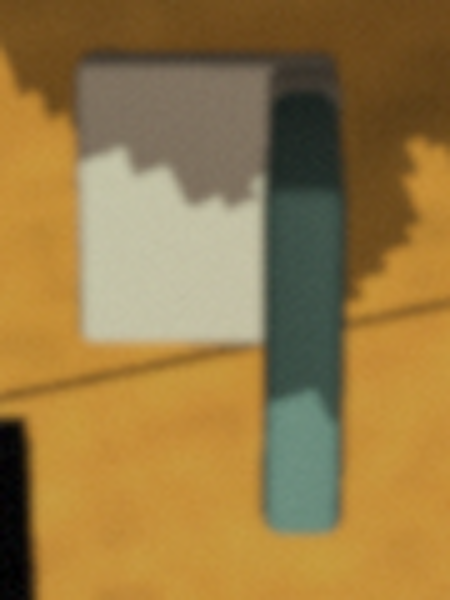

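servo_tool(
  series="-0.1 -0.4 3 0.3 0 -0.2 0.5;-0.1 -0.4 6.1 0.3 0 -0.2 0.5;-0.1 -0.4 6.1 0.3 0 -0.2 0.5;-0.1 -0.4 6.1 0.3 0 -0.2 0.5",
)

```text
time: 3.1
tool_pos: [0.4371, 0.0575, 0.0382]
tool_rot: [[0.379, 0.925, -0.004], [0.925, -0.379, 0.002], [0.0, -0.004, -1.0]]
contact_force: [-0.2, 0.0, 0.4]
opening: 0.499
```

```bash
python3 - <<'E'
from h import *; from station import *
st=read_state(); print(st["tool_pos"]);print(rel(st,(0.4398,0.0578,0.040),down(67.7)))
E
```

```text
[0.43708811 0.05753549 0.03823855]
(array([ 0.13,  0.24, -0.18]), array([-0.26, -0.02,  0.02]))
```

servo_tool(
  series="0.1 0.2 -0.2 -0.2 0 0 0.5;0.1 0.2 -0.2 -0.2 0 0 0.5",
)

```text
time: 3.3
tool_pos: [0.4406, 0.0577, 0.0412]
tool_rot: [[0.379, 0.925, 0.003], [0.925, -0.379, 0.001], [0.002, 0.002, -1.0]]
contact_force: [-0.9, -1.0, 0.0]
opening: 0.498
```

```bash
python3 - <<'E'
from h import *; from station import *
st=read_state(); print(st["tool_pos"]);print(rel(st,(0.4398,0.0578,0.040),down(67.7)))
E
```

```text
[0.44059266 0.05768738 0.04123247]
(array([-0.02, -0.08,  0.12]), array([ 0.14, -0.1 ,  0.02]))
```

servo_tool(
  series="0 -0.1 0 0 0 0 1;0 -0.1 0 0 0 0 1;0 -0.1 0 0 0 0 1;0 -0.1 0 0 0 0 1;0 -0.1 0 0 0 0 1;0 -0.1 0 0 0 0 1;0 -0.1 0 0 0 0 1",
  grip_force=40,
)

```text
time: 4.0
tool_pos: [0.4375, 0.0581, 0.0398]
tool_rot: [[0.379, 0.925, -0.001], [0.925, -0.379, 0.001], [0.001, -0.001, -1.0]]
contact_force: [-2.0, 0.3, 5.1]
opening: 0.091
```

```bash
python3 - <<'E'
from h import *; from station import *
st=read_state(); print(st["tool_pos"]);print(rel(st,(0.4398,0.0578,0.040),down(67.7)))
E
```

```text
[0.43749425 0.0581211  0.03980816]
(array([ 0.06,  0.23, -0.02]), array([-0.06, -0.03,  0.02]))
```

```bash
python3 - <<'E'
from h import *; from station import *
st=read_state(); print(rel(st,(0.60,0.25,0.20),down(93.5)))
E
```

```text
(array([ 23.93,   7.74, -16.02]), array([ -0.05,  -0.04, -25.78]))
```

servo_tool(
  series="0 0 -4 0 0 0 1;0 0 -8 0 0 0 1;4 1 -12 0 0 -6 1;8 2.5 -16 0 0 -13 1;12.5 4 -16 0 0 -20 1;17 5.5 -16 0 0 -25.8 1;21 6.7 -16 0 0 -25.8 1;23.9 7.7 -16 0 0 -25.8 1;23.9 7.7 -16 0 0 -25.8 1;23.9 7.7 -16 0 0 -25.8 1",
)

```text
time: 5.0
tool_pos: [0.5988, 0.2499, 0.198]
tool_rot: [[-0.062, 0.998, -0.004], [0.998, 0.062, -0.0], [-0.0, -0.004, -1.0]]
contact_force: [-0.4, 0.1, -0.1]
opening: 0.086
```

```bash
python3 snap.py wrist w4;python3 snap.py side s4; python3 -c "
from h import *;import pickle
p,im,st=pickle.load(open('pics/s4.pkl','rb'));crop(im,220,120,380,240,5,'pics/s4c.png')"
```

```text
(no output)
```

View pics/w4.png

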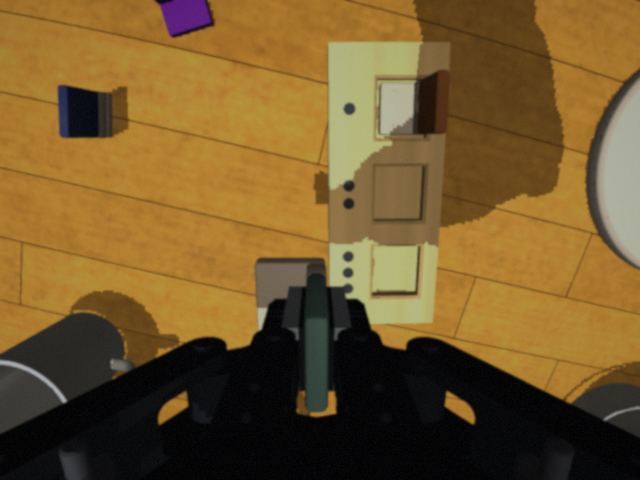

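View pics/s4c.png

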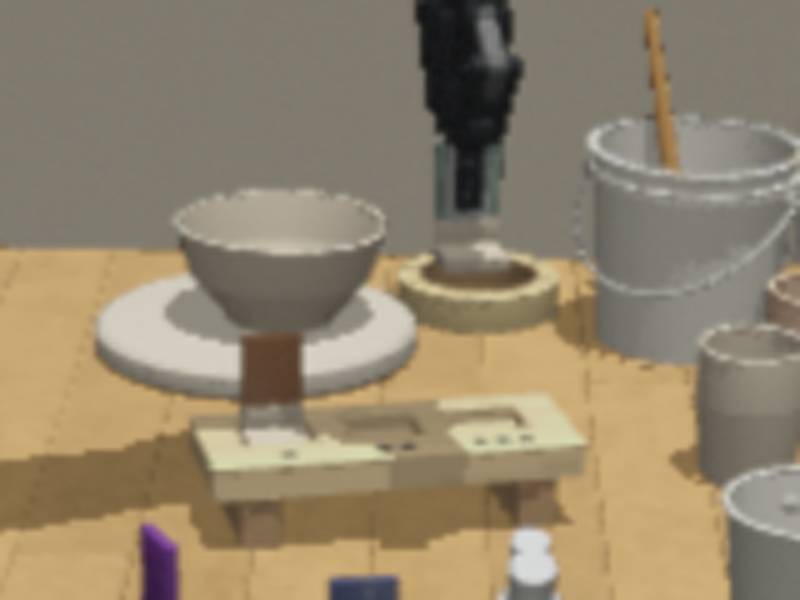

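Picture w4 shows the whole rack with pockets near (405,108), (400,192) and (396,270). The green tile is held upright in the jaws at (315,340). I'll measure both from enlarged crops.

```bash
python3 -c "
from h import *;import pickle
p,im,st=pickle.load(open('pics/w4.pkl','rb'));crop(im,320,30,460,180,4,'pics/w4a.png');crop(im,320,140,460,335,4 if 0 else 3,'pics/w4b.png');crop(im,245,240,355,420,3,'pics/w4c.png')"
```

```text
(no output)
```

View pics/w4a.png

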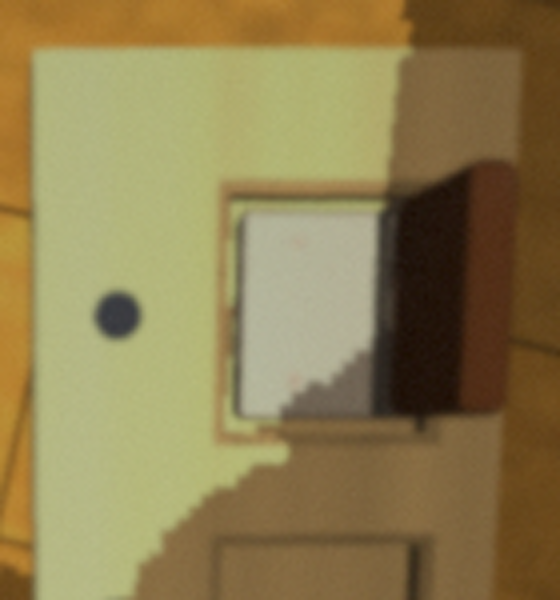

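View pics/w4b.png

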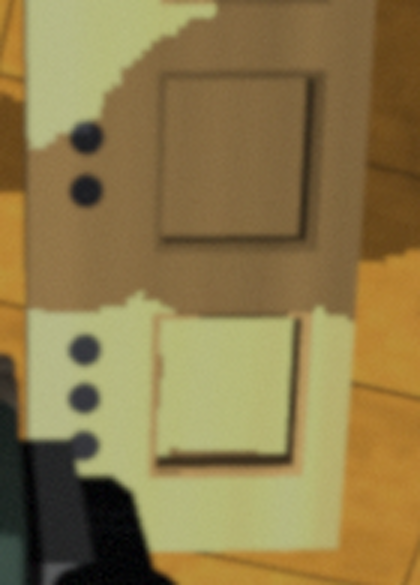

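View pics/w4c.png

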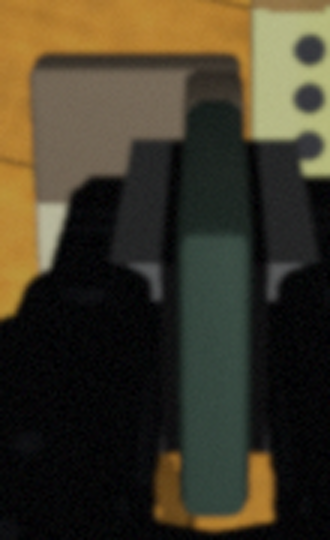

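```bash
python3 - <<'E'
from fit import *; import pickle
p,im,st=pickle.load(open("pics/w4.pkl","rb"))
a=c2p([(32,48),(522,48),(220,183),(215,440),(435,440)],320,30,4)
b=c2p([(340,548),(158,72),(323,72),(157,247),(318,247),(153,315),(150,475),(300,473),(312,315)],320,140,3)
o=np.r_[a,b]
def f(v):
    x=v[3]*1000
    M=[(-40,100,48),(40,100,48),(x-19.5,79.5,48),(x-19.5,36.5,48),(x+19.5,36.5,48),(40,-100,48)]
    for cy in(0,-58): M+=[(x-19.5,cy+21.5,48),(x+19.5,cy+21.5,48),(x-19.5,cy-21.5,48),(x+19.5,cy-21.5,48)]
    M[10:14]=[M[10],M[12],M[13],M[11]]
    return (proj(p,pose(M,v))-o).ravel()
r=least_squares(f,[.53,.28,1.57,.008],loss='soft_l1');v=r.x;print("rack",v.round(4),np.degrees(v[2]),f(v).reshape(-1,2).round(1).tolist())
e=np.array([np.cos(v[2]),np.sin(v[2])]);n=np.array([-e[1],e[0]])
for i in range(3): print("pocket",i+1,(v[:2]+v[3]*e+n*.058*(1-i)).round(4))
np.save("rack.npy",v)
# rust
o=c2p([(243,212),(236,413),(470,412),(505,412),(470,175),(515,175),(380,212)],320,30,4)
T=[(-15,17,8),(-15,-17,8),(7,-17,61),(15,-17,61),(7,17,61),(15,17,61),(7,17,8)]
w,rr=fit([(p,T,o)],[.5,.3,1.57],.038);print("rust",w.round(4),np.degrees(w[2]),rr.round(1).tolist())
# held
M=[(-15,17,8),(-15,17,0),(15,17,0),(7,-17,61),(15,-17,61),(7,17,61),(15,17,61)]
o=c2p([(35,68),(38,56),(237,56),(181,515),(247,515),(185,103),(238,103)],245,240,3)
z=lambda u:proj(p,pose(M,u,u[3]))-o
rr=least_squares(lambda u:z(u).ravel(),[.6,.24,np.radians(93.5),.16]);u=rr.x
print("held",u.round(4),np.degrees(u[2]),z(u).round(1).tolist())
# in tool frame
c=pose([(11,0,0)],u,u[3])[0]; R=np.array(st["tool_rot"]);print("blade base in tool mm",(R.T@(c-st["tool_pos"])*1000).round(1),"toolyaw",np.degrees(np.arctan2(R[1,0],R[0,0])))
print(st["tool_pos"])
E
```

```text
rack [0.5683 0.2963 1.6467 0.0098] 94.3465036003652 [[0.3, 0.0], [-0.1, -0.2], [-0.7, -1.1], [-0.5, 1.1], [1.1, 0.8], [-0.3, -0.1], [0.1, -0.7], [1.0, -1.2], [-0.8, 1.7], [-0.6, 1.1], [0.0, -0.8], [-0.3, 0.7], [0.9, 0.6], [0.3, -1.5]]
pocket 1 [0.5097 0.3016]
pocket 2 [0.5676 0.306 ]
pocket 3 [0.6254 0.3104]
rust [0.5102 0.3017 1.6267] 93.20179504676611 [[0.3, -0.5], [0.0, 1.4], [-4.5, 1.4], [0.9, 1.7], [-0.3, -3.8], [3.1, -3.4], [-1.2, 0.1]]
held [0.5949 0.2383 1.7026 0.1607] 97.55388362869672 [[-5.2, -11.4], [-3.2, -12.6], [-0.1, -17.3], [3.1, -10.1], [7.3, -11.6], [-7.4, 24.4], [3.5, 22.5]]
blade base in tool mm [ 0.2 -4.9 37.7] toolyaw 93.50663036676993
[0.59845271 0.24927175 0.1984174 ]
```

```bash
python3 - <<'E'
from fit import *; import pickle
p,im,st=pickle.load(open("pics/w4.pkl","rb"))
M=[(-15,17,8),(-15,17,0),(15,17,0),(7,-17,61),(15,-17,61),(7,17,61),(15,17,61)]
o=c2p([(35,68),(38,56),(237,56),(181,515),(247,515),(181,235),(247,235)],245,240,3)
R=np.array(st["tool_rot"]);tp=np.array(st["tool_pos"])
# tile z axis = -tool z, in tool frame
def pts(u):
    A=Rn.from_rotvec([u[4],0,0]).as_matrix()
    m=np.array(M,float)/1000
    c,s=np.cos(u[2]),np.sin(u[2])
    q=np.c_[c*m[:,0]+s*m[:,1]+0, s*m[:,0]-c*m[:,1],-m[:,2]]@A.T+[u[0],u[1],u[3]]
    return tp+q@R.T
z=lambda u:proj(p,pts(u))-o
for lock in(1,0):
    fun=lambda u:z(np.r_[u,0] if lock else u).ravel()
    r=least_squares(fun,[0,0,0,.04]+([] if lock else [0]));u=r.x
    print("mm",(u[[0,1,3]]*1000).round(1),"yaw,tilt",np.degrees(u[2]),np.degrees(u[4:]),fun(u).reshape(-1,2).round(1).tolist())
E
```

```text
mm [-11.3   4.9  45.2] yaw,tilt -0.10515062865311844 [] [[-0.3, 1.2], [1.3, -0.3], [0.9, -0.3], [-1.4, -0.1], [0.8, -0.1], [-2.5, -0.1], [1.7, -0.1]]
mm [-11.3   4.8  45.4] yaw,tilt -0.1574305261818069 [0.17862252] [[-0.3, 1.1], [1.3, -0.4], [0.9, -0.5], [-1.3, -0.2], [0.8, -0.2], [-2.5, 0.1], [1.7, 0.1]]
```

```bash
cat > to.py <<'E'
import sys
from h import *; from station import *
v=[float(a) for a in sys.argv[1:5]]
st=read_state();print(st["tool_pos"].round(4),st["contact_force"].round(1),st["opening"]);a=rel(st,v[:3],down(v[3]));print(*a[0],*a[1])
E
python3 to.py .5632 .317 .108 94
```

```text
[0.5984 0.2489 0.1989] [ 1.  -0.6 -0.4] 0.09120686808706868
7.01 -3.07 9.1 -0.18 -0.01 -0.53
```

servo_tool(
  series="3.5 -1.5 0 0 0 -0.5 1;7 -3 0 0 0 -0.5 1;7 -3 4 0 0 -0.5 1;7 -3 7 0 0 -0.5 1;7 -3 9 0 0 -0.5 1;7 -3 9 0 0 -0.5 1;7 -3 9 0 0 -0.5 1",
)

```text
time: 5.8
tool_pos: [0.5645, 0.317, 0.11]
tool_rot: [[-0.069, 0.998, -0.002], [0.998, 0.069, 0.0], [0.001, -0.002, -1.0]]
contact_force: [0.4, -0.3, -0.3]
opening: 0.09
```

```bash
python3 to.py .5632 .317 .108 94; python3 snap.py wrist w5;python3 snap.py side s5; python3 -c "
from h import *;import pickle
p,im,st=pickle.load(open('pics/w5.pkl','rb'));crop(im,230,200,400,400,3,'pics/w5a.png')
p,im,st=pickle.load(open('pics/s5.pkl','rb'));crop(im,240,150,360,250,6,'pics/s5c.png')"
```

```text
[0.5645 0.317  0.11  ] [ 0.4 -0.3 -0.3] 0.08964355849620992
0.01 -0.13 0.2 -0.12 -0.04 -0.04
```

View pics/w5.png

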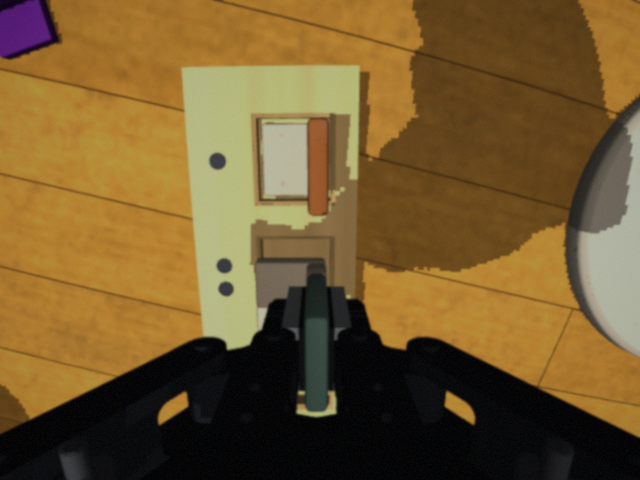

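View pics/w5a.png

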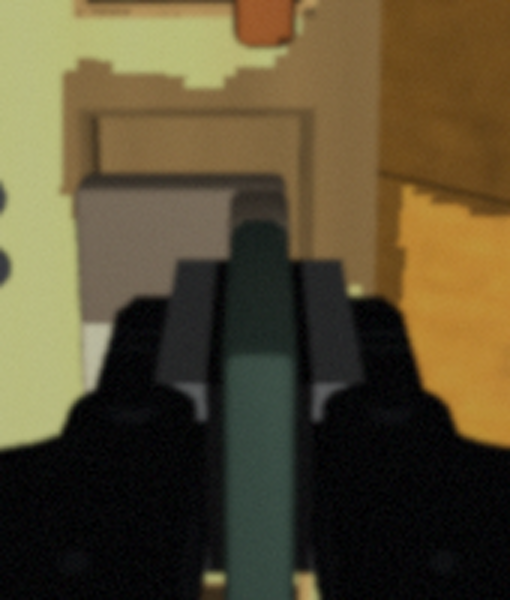

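View pics/s5c.png

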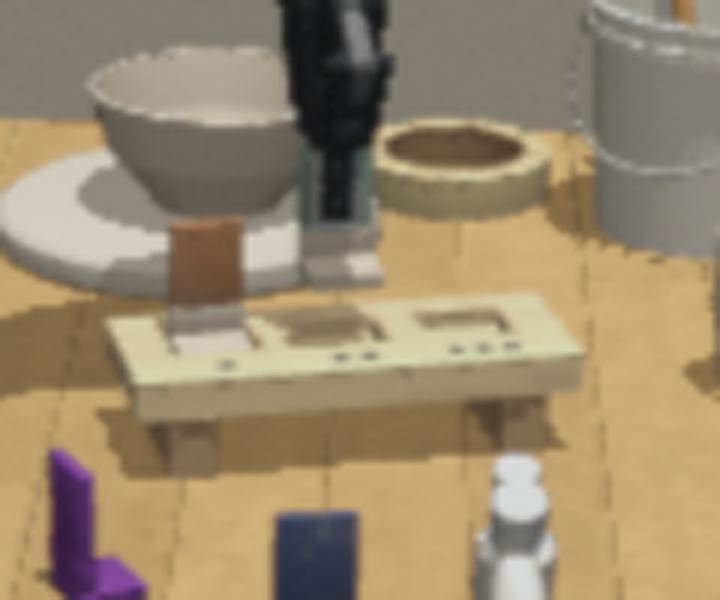

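```bash
cat > chk.py <<'E'
from fit import *; import pickle
TM=[(-15,17,8),(-15,17,0),(15,17,0),(7,-17,61),(15,-17,61),(7,17,61),(15,17,61)]
def held(p,st,o,M=TM):
    R=np.array(st["tool_rot"]);tp=np.array(st["tool_pos"]);m=np.array(M,float)/1000
    def pts(u,m=m):
        c,s=np.cos(u[2]),np.sin(u[2])
        return tp+(np.c_[c*m[:,0]+s*m[:,1], s*m[:,0]-c*m[:,1],-m[:,2]]+[u[0],u[1],u[3]])@R.T
    f=lambda u:(proj(p,pts(u))-o).ravel()
    u=least_squares(f,[-.011,0,0,.04],loss='soft_l1').x
    w=pts(u,np.array([[0,0,0],[.015,0,0]]));d=w[1]-w[0]
    print("held tool mm",(u[[0,1,3]]*1e3).round(1),np.degrees(u[2]).round(2),"world",w[0].round(4),np.degrees(np.arctan2(d[1],d[0])).round(2),f(u).reshape(-1,2).round(1).tolist())
    return w[0],d
def rack(p,M,o,x0=.0098):
    M=[((m[0]+x0*1000) if abs(m[0])<39 else m[0],m[1],48) for m in M]
    v,r=fit([(p,M,o)],[.568,.296,1.64])
    e=np.array([np.cos(v[2]),np.sin(v[2])]);n=np.array([-e[1],e[0]])
    P=[v[:2]+x0*e+n*.058*(1-i) for i in range(3)]
    print("rack",v.round(4),np.degrees(v[2]).round(2),[q.round(4).tolist() for q in P],r.round(1).tolist());return P,e,n
E
python3 - <<'E'
from chk import *
p,im,st=pickle.load(open("pics/w5.pkl","rb"))
o=c2p([(78,190),(83,176),(285,175)],230,200,3); o=np.r_[o,[(302.5,410.5),(329.5,410.5)],c2p([(226,355),(295,355)],230,200,3)]
w,d=held(p,st,o)
o=np.r_[[(181.5,67.5),(360,66)],c2p([(78,108),(315,108)],230,200,3),[(252.5,114),(334,114),(251.5,205)]]
P,e,n=rack(p,[(-40,100),(40,100),(-19.5,21.5),(19.5,21.5),(-19.5,79.5),(19.5,79.5),(-19.5,36.5)],o)
print("tile-pocket2 along rack x,y mm",(w[:2]-P[1])@np.c_[e,n]*1000)
E
```

```text
held tool mm [-12.5   3.5  45.9] -0.07 world [0.5697 0.3054 0.065 ] 94.04 [[0.4, 0.6], [1.3, -0.2], [-0.1, 0.1], [1.0, 0.4], [-1.9, 0.4], [-2.7, -0.5], [0.5, -0.5]]
rack [0.5688 0.2961 1.6414] 94.04 [[0.5103, 0.3018], [0.5681, 0.3059], [0.626, 0.3099]] [[0.4, -0.2], [-0.3, -0.1], [-0.6, 0.5], [-0.5, 0.4], [-2.2, -0.5], [1.4, -0.8], [2.4, 1.1]]
tile-pocket2 along rack x,y mm [-0.58853521 -1.56559804]
```

servo_tool(
  series="0 -0.15 0.6 0 0 0 1;0 -0.15 1.2 0 0 0 1;0 -0.15 1.5 0 0 0 1",
)

```text
time: 6.2
tool_pos: [0.5632, 0.3178, 0.0938]
tool_rot: [[-0.07, 0.998, -0.002], [0.998, 0.07, 0.001], [0.001, -0.002, -1.0]]
contact_force: [-0.1, 0.6, -1.1]
opening: 0.091
```

```bash
python3 to.py .563 .317 .08 94; python3 snap.py wrist w6; python3 -c "
from h import *;import pickle
p,im,st=pickle.load(open('pics/w6.pkl','rb'));crop(im,230,200,400,400,3,'pics/w6a.png')"
```

```text
[0.5632 0.3178 0.0938] [-0.1  0.6 -1.1] 0.09121390140543413
-0.08 -0.02 1.38 -0.11 -0.04 0.01
```

View pics/w6a.png

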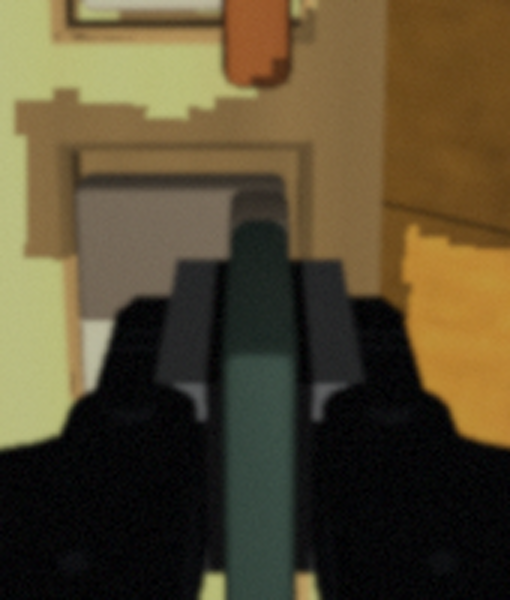

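servo_tool(
  series="0.05 -0.02 0.4 0 0 0 1;0.05 -0.02 0.8 0 0 0 1;0.05 -0.02 0.8 0 0 0 1",
)

```text
time: 6.55
tool_pos: [0.5627, 0.3182, 0.0854]
tool_rot: [[-0.07, 0.998, -0.003], [0.998, 0.07, 0.0], [0.0, -0.003, -1.0]]
contact_force: [0.6, 1.1, -0.3]
opening: 0.085
```

```bash
python3 to.py .563 .317 .08 94; python3 snap.py wrist w7; python3 -c "
from h import *;import pickle
p,im,st=pickle.load(open('pics/w7.pkl','rb'));crop(im,230,200,400,400,3,'pics/w7a.png')"
```

```text
[0.5627 0.3182 0.0854] [ 0.6  1.1 -0.3] 0.08521925056128299
-0.12 0.03 0.54 -0.16 -0.02 0.02
```

View pics/w7a.png

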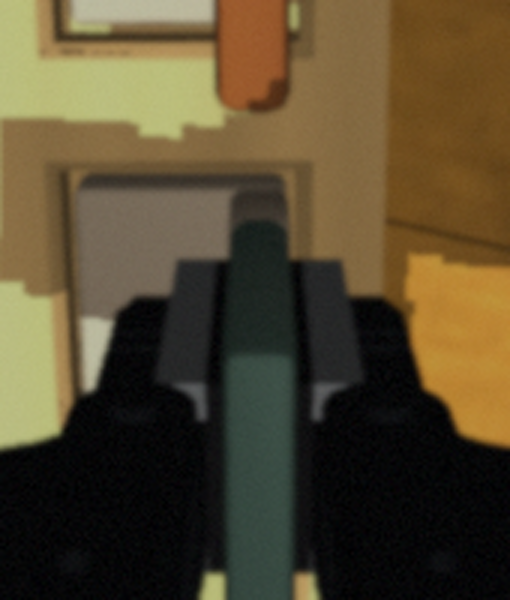

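servo_tool(
  series="0 0 0.4 0 0 0 1;0 0 0.7 0 0 0 1;0 0 0.8 0 0 0 1",
)

```text
time: 6.9
tool_pos: [0.5629, 0.3183, 0.0778]
tool_rot: [[-0.07, 0.998, -0.002], [0.998, 0.07, 0.001], [0.001, -0.002, -1.0]]
contact_force: [-2.0, -0.7, 5.1]
opening: 0.085
```

servo_tool(
  series="0 0 0.7 0 0 0 0.6;0 0 0.7 0 0 0 0.6;0 0 0.7 0 0 0 0.6;0 0 -2 0 0 0 0.6;0 0 -6 0 0 0 0.5;0 0 -10 0 0 0 0.5;0 0 -12 0 0 0 0.5;0 0 -12 0 0 0 0.5",
)

```text
time: 7.7
tool_pos: [0.5657, 0.3194, 0.2029]
tool_rot: [[-0.07, 0.998, 0.006], [0.998, 0.07, 0.004], [0.004, 0.006, -1.0]]
contact_force: [-0.2, 0.7, 0.2]
opening: 0.502
```

```bash
python3 snap.py wrist w8;python3 snap.py side s8;python3 to.py .563 .317 .2 94; python3 -c "
from h import *;import pickle
p,im,st=pickle.load(open('pics/s8.pkl','rb'));crop(im,240,150,360,250,6,'pics/s8c.png')"
```

```text
[0.5635 0.3184 0.1983] [-0.   0.3 -0.7] 0.500267014347277
-0.13 -0.06 -0.17 -0.04 -0.06 0.01
```

View pics/w8.png

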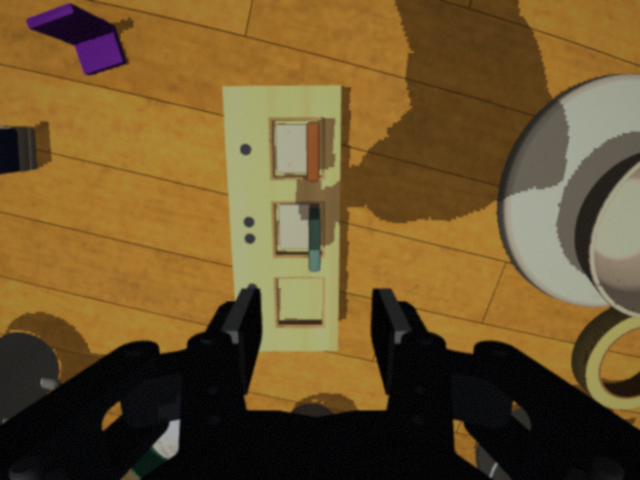

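View pics/s8c.png

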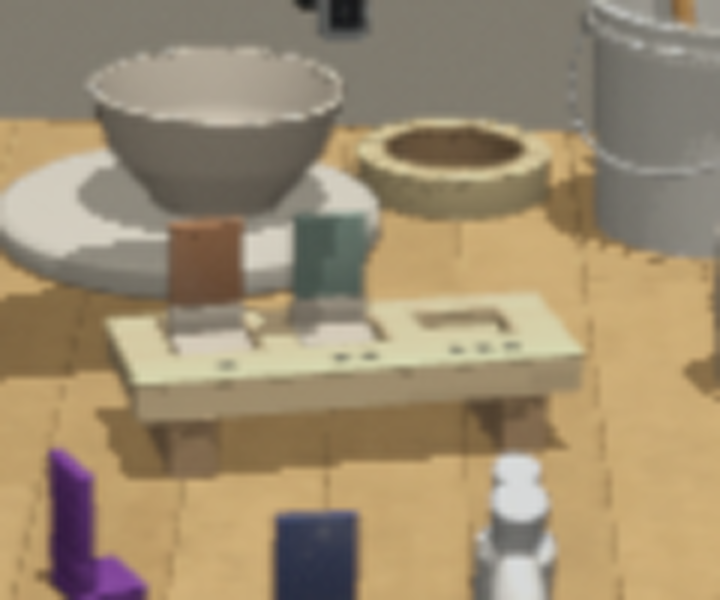

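```bash
python3 to.py .5247 .0772 .11 87
```

```text
[0.5635 0.3184 0.1983] [-0.   0.3 -0.7] 0.500267014347277
-23.8 -5.55 8.81 -0.05 -0.06 7.01
```

servo_tool(
  series="-5 -1 0 0 0 2 0.5;-10 -2 0 0 0 4 0.5;-15 -3.5 2 0 0 6 0.5;-20 -5 5 0 0 7 0.5;-23.8 -5.5 8.8 0 0 7 0.5;-23.8 -5.5 8.8 0 0 7 0.5;-23.8 -5.5 8.8 0 0 7 0.5;-23.8 -5.5 8.8 0 0 7 0.5",
)

```text
time: 8.6
tool_pos: [0.5237, 0.0771, 0.1089]
tool_rot: [[0.053, 0.999, -0.005], [0.999, -0.053, 0.001], [0.001, -0.005, -1.0]]
contact_force: [0.6, 0.5, -0.3]
opening: 0.501
```

```bash
python3 to.py .5247 .0772 .04 87;python3 snap.py wrist w9; python3 -c "
from h import *;import pickle
p,im,st=pickle.load(open('pics/w9.pkl','rb'));crop(im,250,190,370,340,4,'pics/w9a.png')"
```

```text
[0.5237 0.0771 0.1089] [ 0.6  0.5 -0.3] 0.5012386556073929
0.0 0.13 6.89 -0.27 -0.06 -0.02
```

View pics/w9a.png

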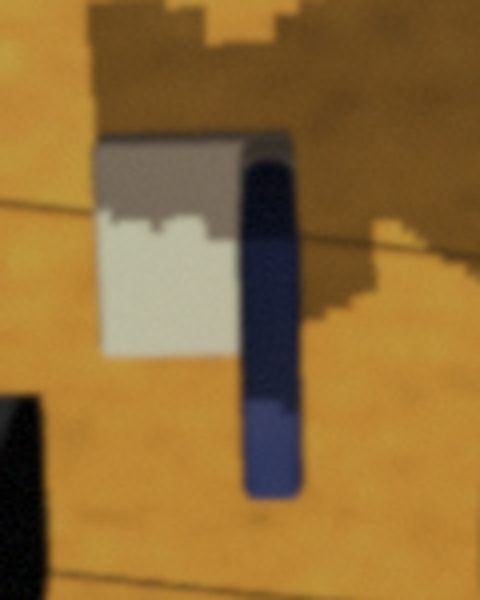

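```bash
python3 - <<'E'
from chk import *
p,im,st=pickle.load(open("pics/w9.pkl","rb"))
o=c2p([(97,140),(103,356),(245,497),(302,497),(241,240),(300,240)],250,190,4)
v,r=fit([(p,[(-15,17,8),(-15,-17,8),(7,-17,61),(15,-17,61),(7,17,61),(15,17,61)],o)],[.52,.06,1.5])
print(v,np.degrees(v[2]),r.round(1).tolist(), v[:2]+.011*np.array([np.cos(v[2]),np.sin(v[2])]))
E
```

```text
[0.52387908 0.06619576 1.52603279] 87.43523830828293 [[-0.5, -0.2], [-0.1, 0.1], [-0.9, 2.4], [1.4, 2.3], [-0.8, -1.1], [1.9, -1.3]] [0.52437132 0.07718474]
```

servo_tool(
  series="0 0.1 3.5 0 0 -0.4 0.5;0 0.1 6.9 -0.2 0 -0.4 0.5;0 0.1 6.9 -0.2 0 -0.4 0.5;0 0.1 6.9 -0.2 0 -0.4 0.5;0 0.1 6.9 -0.2 0 -0.4 0.5",
)

```text
time: 9.15
tool_pos: [0.5277, 0.0778, 0.0431]
tool_rot: [[0.044, 0.999, 0.005], [0.999, -0.044, 0.001], [0.001, 0.005, -1.0]]
contact_force: [-0.2, -0.5, -0.5]
opening: 0.498
```

```bash
python3 to.py .5244 .0772 .04 87.4
```

```text
[0.5277 0.0778 0.0431] [-0.2 -0.5 -0.5] 0.49847873843654933
-0.07 -0.32 0.31 0.29 -0.05 0.07
```

servo_tool(
  series="-0.07 -0.3 0.3 0.2 0 0 0.5;-0.07 -0.3 0.3 0.2 0 0 0.5",
)

```text
time: 9.35
tool_pos: [0.5233, 0.0766, 0.0391]
tool_rot: [[0.045, 0.999, -0.0], [0.999, -0.045, 0.001], [0.001, -0.0, -1.0]]
contact_force: [0.3, 1.1, -0.0]
opening: 0.497
```

```bash
python3 to.py .5244 .0772 .04 87.4
```

```text
[0.5233 0.0766 0.0391] [ 0.3  1.1 -0. ] 0.49686879957208663
0.06 0.1 -0.09 -0.02 -0.05 0.02
```

servo_tool(
  series="0.05 0.1 -0.05 0 0 0 1;0.05 0.1 -0.05 0 0 0 1;0.05 0.1 -0.05 0 0 0 1;0.05 0.1 -0.05 0 0 0 1;0.05 0.1 -0.05 0 0 0 1;0.05 0.1 -0.05 0 0 0 1;0.05 0.1 -0.05 0 0 0 1",
)

```text
time: 10.05
tool_pos: [0.5243, 0.077, 0.0391]
tool_rot: [[0.045, 0.999, -0.001], [0.999, -0.045, 0.001], [0.001, -0.001, -1.0]]
contact_force: [-1.1, -0.4, 5.3]
opening: 0.088
```

```bash
python3 to.py .625 .25 .18 94
```

```text
[0.5243 0.077  0.0391] [-1.1 -0.4  5.3] 0.0883491697383519
17.75 9.26 -14.09 -0.03 -0.04 -6.59
```

servo_tool(
  series="0 0 -4 0 0 0 1;0 0 -8.5 0 0 0 1;2 1.5 -13 0 0 -1 1;6 3.5 -14 0 0 -3 1;10 5.5 -14 0 0 -5 1;14 7.5 -14 0 0 -6.6 1;17.8 9.2 -14 0 0 -6.6 1;17.8 9.2 -14 0 0 -6.6 1;17.8 9.2 -14 0 0 -6.6 1",
)

```text
time: 10.95
tool_pos: [0.6234, 0.2511, 0.177]
tool_rot: [[-0.072, 0.997, -0.004], [0.997, 0.072, -0.0], [-0.0, -0.004, -1.0]]
contact_force: [0.4, -0.2, -0.5]
opening: 0.085
```

```bash
python3 to.py .6238 .3215 .110 94
```

```text
[0.6234 0.2511 0.177 ] [ 0.4 -0.2 -0.5] 0.08532765819642654
7.02 0.57 6.7 -0.23 0.01 0.1
```

servo_tool(
  series="3.5 0.3 0 -0.2 0 0 1;7 0.6 0 -0.2 0 0 1;7 0.6 3 -0.2 0 0 1;7 0.6 5.5 -0.2 0 0 1;7 0.6 6.7 -0.2 0 0 1;7 0.6 6.7 -0.2 0 0 1;7 0.6 6.7 -0.2 0 0 1",
)

```text
time: 11.65
tool_pos: [0.6251, 0.3199, 0.1125]
tool_rot: [[-0.069, 0.998, 0.002], [0.998, 0.069, 0.001], [0.001, 0.002, -1.0]]
contact_force: [0.2, 0.3, 0.4]
opening: 0.087
```

```bash
python3 to.py .6238 .3215 .110 94; python3 snap.py wrist w10; python3 -c "
from h import *;import pickle
p,im,st=pickle.load(open('pics/w10.pkl','rb'));crop(im,230,200,400,400,3,'pics/w10a.png');crop(im,170,0,390,200,3,'pics/w10b.png')"
```

```text
[0.6251 0.3199 0.1125] [0.2 0.3 0.4] 0.08727744853442908
0.17 -0.12 0.25 0.12 -0.05 -0.05
```

View pics/w10a.png

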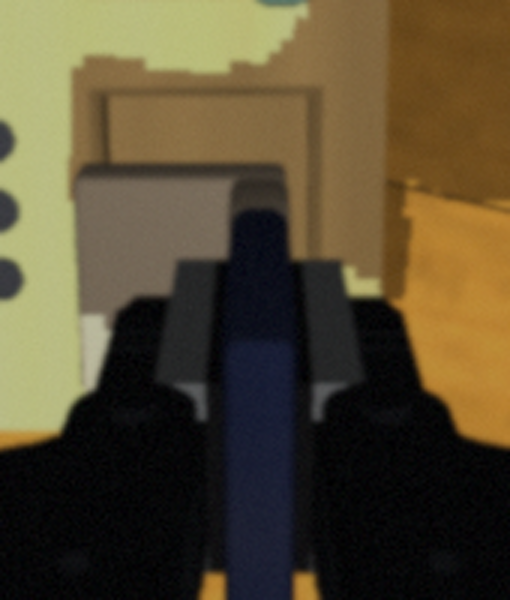

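View pics/w10b.png

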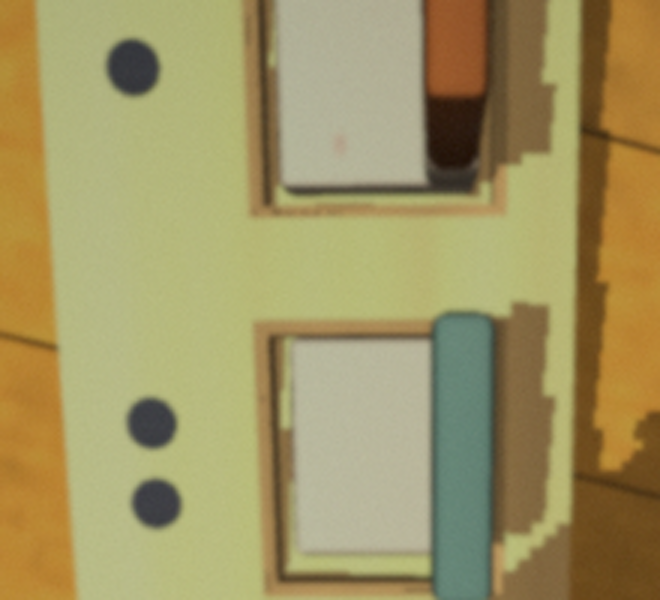

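```bash
python3 - <<'E'
from chk import *
p,im,st=pickle.load(open("pics/w10.pkl","rb"))
M=TM[:3]+TM[5:]
o=c2p([(77,178),(83,164),(284,164),(225,342),(295,342)],230,200,3)
w,d=held(p,st,o,M)
o=np.r_[c2p([(88,90),(322,90)],230,200,3),c2p([(256,322),(268,593),(252,213),(505,211)],170,0,3)]
P,e,n=rack(p,[(-19.5,-36.5),(19.5,-36.5),(-19.5,21.5),(-19.5,-21.5),(-19.5,36.5),(19.5,36.5)],o)
print("tile-pocket3 along rack x,y mm",(w[:2]-P[2])@np.c_[e,n]*1000)
# check green seated in this view
o=c2p([(293,340),(298,553),(433,322),(495,318)],170,0,3)
v,r=fit([(p,[(-15,17,8),(-15,-17,8),(7,17,61),(15,17,61)],o)],[.5,.3,1.57],.038);print("green",v.round(4),np.degrees(v[2]),r.round(1).tolist(),((v[:2]-P[1])@np.c_[e,n]*1000).round(1))
E
```

```text
held tool mm [-12.6   1.4  43.8] 0.53 world [0.6282 0.308  0.0695] 93.43 [[-0.2, 0.4], [0.5, -0.3], [0.3, 0.3], [-2.7, -0.3], [0.8, -0.0]]
rack [0.5683 0.2965 1.643 ] 94.14 [[0.5098, 0.3021], [0.5676, 0.3063], [0.6255, 0.3105]] [[0.2, -1.4], [0.7, -1.7], [-0.5, -0.9], [-1.1, 0.9], [-0.3, 1.1], [1.3, 1.3]]
tile-pocket3 along rack x,y mm [-2.62021942 -2.55390089]
green [0.5665 0.3069 1.624 ] 93.04618706349174 [[-0.1, 0.2], [-0.9, 1.7], [-0.4, -1.6], [2.6, 0.2]] [0.7 1.1]
```

```bash
python3 to.py .6228 .3218 .095 94.3
```

```text
[0.6258 0.3204 0.1133] [ 0.4  0.8 -1.1] 0.08809525359915109
0.16 -0.29 1.83 0.22 -0.08 -0.34
```

servo_tool(
  series="0.16 -0.27 0.7 0.2 0 -0.3 1;0.16 -0.27 1.4 0.2 0 -0.3 1;0.16 -0.27 1.8 0.2 0 -0.3 1;0.16 -0.27 1.8 0.2 0 -0.3 1",
)

```text
time: 12.1
tool_pos: [0.6215, 0.3221, 0.0926]
tool_rot: [[-0.075, 0.997, -0.003], [0.997, 0.075, 0.0], [0.0, -0.003, -1.0]]
contact_force: [0.3, -0.3, 0.1]
opening: 0.087
```

```bash
python3 to.py .6228 .3218 .078 94.3; python3 snap.py wrist w11; python3 -c "
from h import *;import pickle
p,im,st=pickle.load(open('pics/w11.pkl','rb'));crop(im,230,200,400,400,3,'pics/w11a.png')"
```

```text
[0.6215 0.3221 0.0926] [ 0.3 -0.3  0.1] 0.08655915467767439
-0.04 0.13 1.46 -0.19 -0.01 0.02
```

View pics/w11a.png

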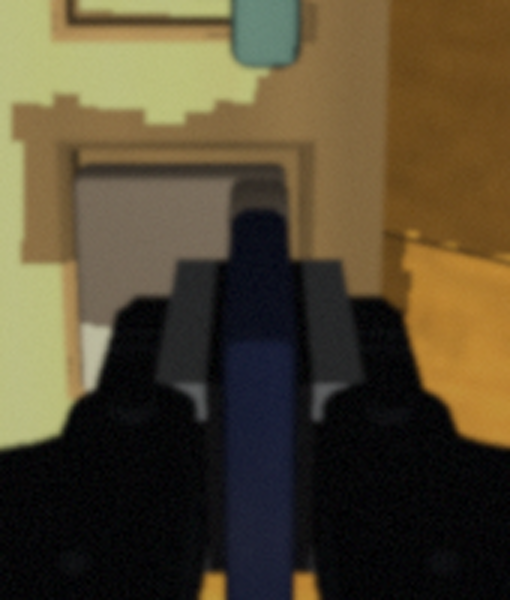

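servo_tool(
  series="0.05 0.13 0 0 0 0 1;0.05 0.13 0.3 0 0 0 1;0.05 0.13 0.3 0 0 0 1",
)

```text
time: 12.45
tool_pos: [0.6235, 0.3229, 0.0904]
tool_rot: [[-0.075, 0.997, -0.002], [0.997, 0.075, 0.001], [0.001, -0.002, -1.0]]
contact_force: [-0.5, 0.2, -0.9]
opening: 0.09
```

```bash
python3 to.py .6228 .3218 .078 94.3; python3 snap.py wrist w12; python3 -c "
from h import *;import pickle
p,im,st=pickle.load(open('pics/w12.pkl','rb'));crop(im,230,200,400,400,3,'pics/w12a.png')"
```

```text
[0.6235 0.3229 0.0904] [-0.5  0.2 -0.9] 0.0903355838323959
-0.1 -0.07 1.24 -0.1 -0.05 0.01
```

View pics/w12a.png

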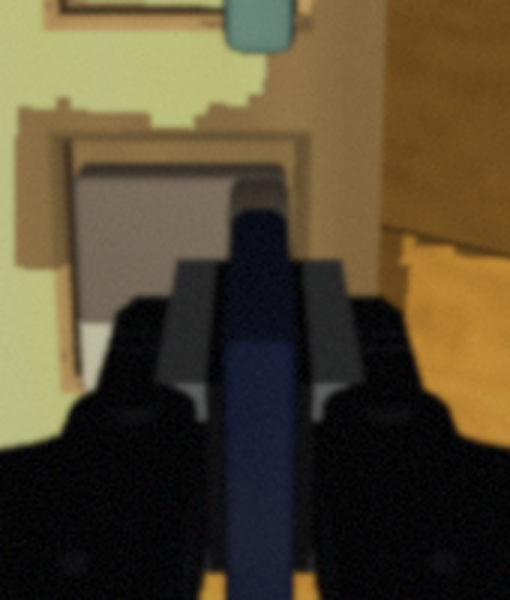

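servo_tool(
  series="0 0 0.4 0 0 0 1;0 0 0.8 0 0 0 1;0 0 0.8 0 0 0 1",
)

```text
time: 12.8
tool_pos: [0.6228, 0.3226, 0.0816]
tool_rot: [[-0.075, 0.997, -0.003], [0.997, 0.075, 0.0], [0.0, -0.003, -1.0]]
contact_force: [-0.2, -0.4, -0.4]
opening: 0.085
```

servo_tool(
  series="0 0 0.3 0 0 0 1;0 0 0.5 0 0 0 1;0 0 0.5 0 0 0 1",
)

```text
time: 13.1
tool_pos: [0.6234, 0.3229, 0.0774]
tool_rot: [[-0.075, 0.997, -0.002], [0.997, 0.075, 0.001], [0.001, -0.002, -1.0]]
contact_force: [0.1, -0.3, 0.0]
opening: 0.091
```

servo_tool(
  series="0 0 0.1 0 0 0 1;0 0 0.15 0 0 0 1",
)

```text
time: 13.3
tool_pos: [0.6236, 0.323, 0.0771]
tool_rot: [[-0.075, 0.997, -0.001], [0.997, 0.075, 0.001], [0.001, -0.001, -1.0]]
contact_force: [-2.1, -1.5, 6.6]
opening: 0.092
```

Floor contact at the expected height. Now I'll release, lift and look.

servo_tool(
  series="0 0 0 0 0 0 0.6;0 0 0 0 0 0 0.6;0 0 0 0 0 0 0.6;0 0 -2 0 0 0 0.6;0 0 -6 0 0 0 0.5;0 0 -10 0 0 0 0.5;0 0 -12 0 0 0 0.5;0 0 -12 0 0 0 0.5",
)

```text
time: 14.1
tool_pos: [0.6259, 0.3237, 0.2007]
tool_rot: [[-0.075, 0.997, 0.006], [0.997, 0.075, 0.004], [0.003, 0.006, -1.0]]
contact_force: [1.3, 0.2, 0.1]
opening: 0.5
```

```bash
python3 snap.py wrist w13;python3 snap.py side s13;python3 snap.py scene c13; python3 -c "
from h import *;import pickle
p,im,st=pickle.load(open('pics/w13.pkl','rb'));crop(im,200,20,380,320,2,'pics/w13a.png')
p,im,st=pickle.load(open('pics/s13.pkl','rb'));crop(im,240,150,360,250,6,'pics/s13c.png')
p,im,st=pickle.load(open('pics/c13.pkl','rb'));crop(im,330,190,470,330,4,'pics/c13c.png')"
```

```text
(no output)
```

View pics/w13.png

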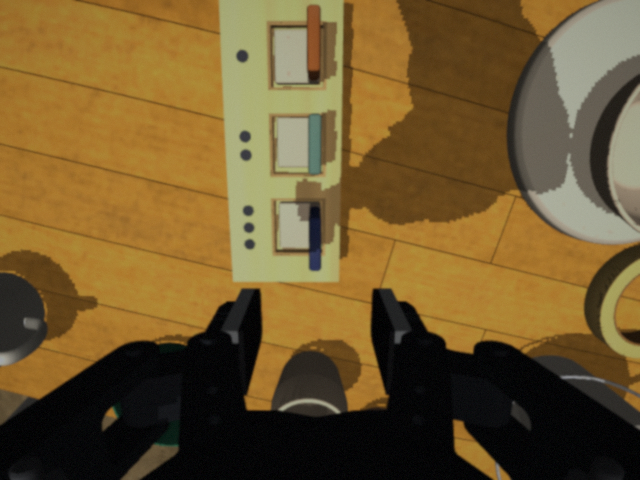

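View pics/s13c.png

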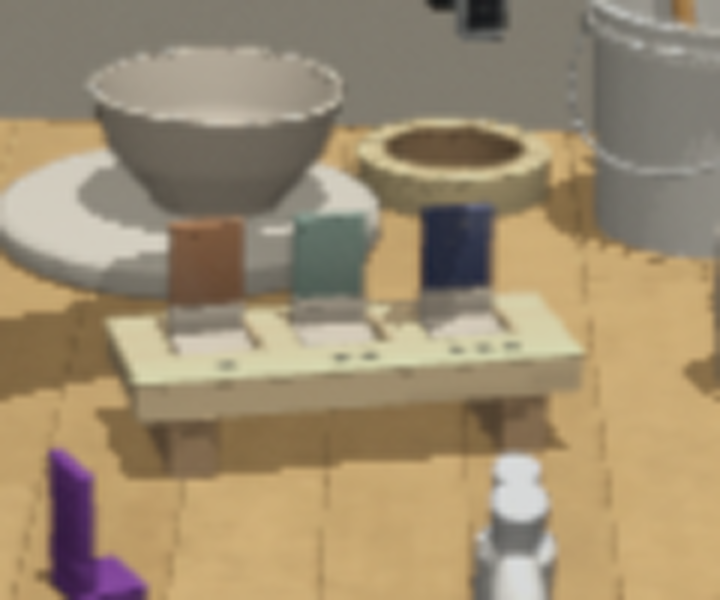

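The rust, green and blue tiles stand seated in pockets 1, 2 and 3, glazed faces to the dots. Now the gun: raise the arm and view it from above.

```bash
python3 to.py .56 -.16 .40 90
```

```text
[0.6231 0.3225 0.1946] [-0.2  0.3 -0.8] 0.49892810984427777
-47.64 -9.99 -20.52 -0.2 -0.0 4.31
```

View pics/c13c.png

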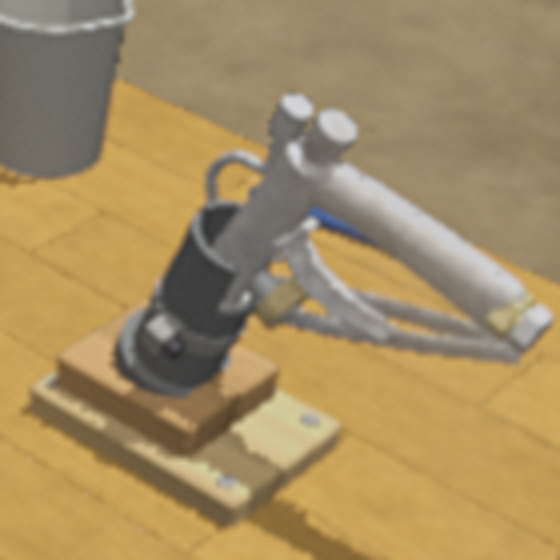

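servo_tool(
  series="-4 -1 -5 0 0 1 0.4;-9 -2 -9.5 0 0 2 0.4;-13 -3 -14 0 0 3 0.4;-18 -4 -19 0 0 4.3 0.4;-23 -5 -20.5 0 0 4.3 0.4;-28 -6 -20.5 0 0 4.3 0.4;-33 -7 -20.5 0 0 4.3 0.4;-38 -8 -20.5 0 0 4.3 0.4;-43 -9 -20.5 0 0 4.3 0.4;-47.6 -10 -20.5 0 0 4.3 0.4;-47.6 -10 -20.5 0 0 4.3 0.4;-47.6 -10 -20.5 0 0 4.3 0.4",
)

```text
time: 15.45
tool_pos: [0.5587, -0.1644, 0.3983]
tool_rot: [[0.006, 1.0, -0.006], [1.0, -0.006, 0.001], [0.001, -0.006, -1.0]]
contact_force: [0.8, 1.0, 0.2]
opening: 0.6
```

```bash
python3 snap.py wrist w14; python3 to.py .56 -.16 .40 90
```

```text
[ 0.559  -0.1635  0.3984] [ 0.3  0.2 -0.2] 0.5963442258295762
0.35 0.1 -0.16 -0.33 -0.07 -0.31
```

View pics/w14.png

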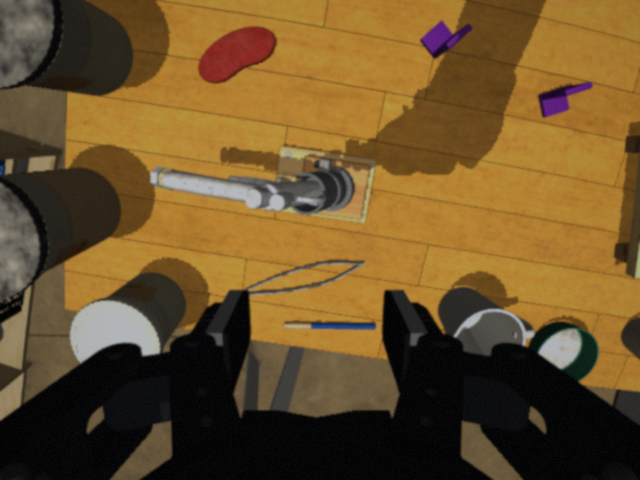

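```bash
python3 -c "
from h import *;import pickle
p,im,st=pickle.load(open('pics/w14.pkl','rb'));crop(im,140,140,390,230,3,'pics/w14a.png')
p,im,st=pickle.load(open('pics/s13.pkl','rb'));crop(im,280,215,370,330,5,'pics/s13d.png')"
```

```text
(no output)
```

View pics/w14a.png

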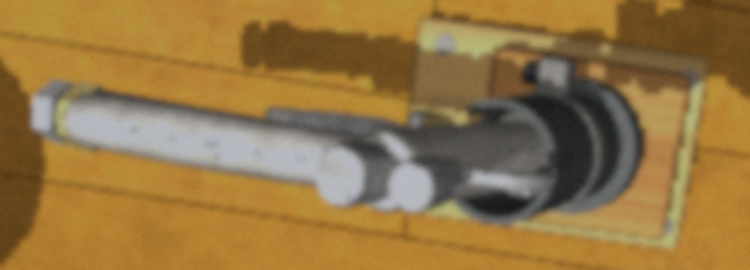

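View pics/s13d.png

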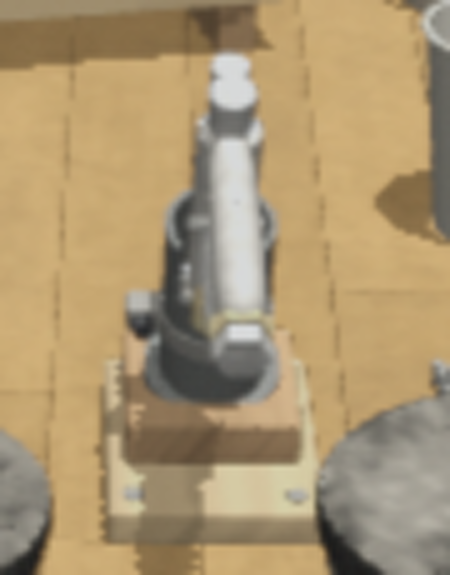

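```bash
python3 - <<'E'
from chk import *
P={k:pickle.load(open(f"pics/{f}.pkl","rb"))[0] for k,f in(("w","w14"),("c","c13"),("s","s13"))}
def T(n,w,c,s):
    obs=[]
    if w: obs.append((P["w"],c2p([w],140,140,3)[0]))
    if c: obs.append((P["c"],c2p([c],330,190,4)[0]))
    if s: obs.append((P["s"],c2p([s],280,215,5)[0]))
    X=tri(obs);print(n,(X*1000).round(1),[ (proj(p,X)[0]-u).round(1).tolist() for p,u in obs]);return X
E=T("end",(42,110),(537,325),(245,350))
K=T("big",(343,178),(337,130),(233,92))
S=T("small",(413,187),(295,108),(231,65))
Y=T("band",(70,113),(512,312),(240,325))
print(np.degrees(np.arctan2(*(E-K)[[1,0]])),np.linalg.norm(E-K),np.linalg.norm(S-K))
# base plate top corners wrist
p=P["w"];print(onz(p,c2p([(425,17),(708,65),(672,247)],140,140,3),0.018).round(4))
# pipe rim in wrist, flange
E
```

```text
end [ 527.4 -320.8  145.5] [[1.2, 0.9], [1.0, 0.6], [-0.6, -0.6]]
big [ 542.6 -217.8  192.8] [[0.1, 0.1], [0.1, -0.4], [-0.2, 0.3]]
small [ 545.4 -197.4  194.7] [[0.5, 0.5], [0.4, -0.3], [-0.5, 0.3]]
band [ 527.6 -310.1  148.4] [[1.7, 0.3], [1.2, -0.0], [-0.7, -0.1]]
-98.44009692897322 0.11438017207500789 0.02063756182888405
[[ 0.5007 -0.2085  0.018 ]
 [ 0.5211 -0.0893  0.018 ]
 [ 0.5997 -0.1028  0.018 ]]
```

```bash
cat > ov.py <<'E'
from chk import *
def gunR(az,tilt):
    a,t=np.radians(az),np.radians(tilt);h=np.array([np.cos(a),np.sin(a),0]);z=np.array([0,0,1.])
    y=-np.sin(t)*h+np.cos(t)*z; x=np.cos(t)*h+np.sin(t)*z
    return np.c_[x,y,np.cross(x,y)]
def draw(tag,box,s,fn,g,R,mouth=None,az=81):
    p,im,st=pickle.load(open(f"pics/{tag}.pkl","rb"));x0,y0,x1,y1=box
    c=cv2.resize(im[y0:y1,x0:x1,::-1],None,fx=s,fy=s,interpolation=cv2.INTER_CUBIC)
    W=lambda m:((proj(p,g+np.array(m,float).reshape(-1,3)/1000@R.T)-[x0,y0]+.5)*s-.5).round().astype(int)
    L=lambda m,col:cv2.polylines(c,[W(m)],False,col,1)
    L([(35,-142,0),(35,25,0)],(0,0,255));
    for zz in(-9.5,9.5):
        L([(0,-19,zz),(0,19,zz)],(0,255,0));L([(15,19,zz),(-40,19,zz)],(0,255,0));L([(15,-19,zz),(-40,-19,zz)],(0,255,0))
    L([(0,0,0),(-83,12,0)],(255,0,0))
    if mouth is not None:
        p0=(R.T@(mouth-g))*1000
        RP=gunR(az,20);
        th=np.linspace(0,2*np.pi,40);ring=mouth+0.0215*(np.outer(np.cos(th),RP[:,0])+np.outer(np.sin(th),RP[:,2]))
        for q in (ring,ring-.062*RP[:,1],np.array([mouth,mouth-.062*RP[:,1]])):
            cv2.polylines(c,[((proj(p,q)-[x0,y0]+.5)*s-.5).round().astype(int)],False,(255,255,0),1)
    cv2.imwrite(fn,c)
E
python3 - <<'E'
from ov import *
p=pickle.load(open("pics/w14.pkl","rb"))[0]
m=onz(p,c2p([(507,160)],140,140,3),.1203)[0];print("mouth",m)
E=np.array([.5274,-.3208,.1455])
for t in(20,25):
    R=gunR(81,t);g=E-R@[-.083,.012,0];print(t,g)
    # barrel axis at seat/mouth: offset
    q=R.T@(m-g)*1000;print("mouth in gun frame",q)
    draw("c13",(330,190,470,330),4,f"pics/ovc{t}.png",g,R,m)
    draw("w14",(140,140,390,230),3,f"pics/ovw{t}.png",g,R,m)
E
```

```text
mouth [ 0.54742051 -0.17275374  0.1203    ]
20 [ 0.54024307 -0.23971204  0.16261136]
mouth in gun frame [ 48.7293155  -62.76282969  -3.38550995]
25 [ 0.5399609  -0.2414936   0.16970162]
mouth in gun frame [ 41.71203573 -73.95930088  -3.38550995]
```

View pics/ovc20.png

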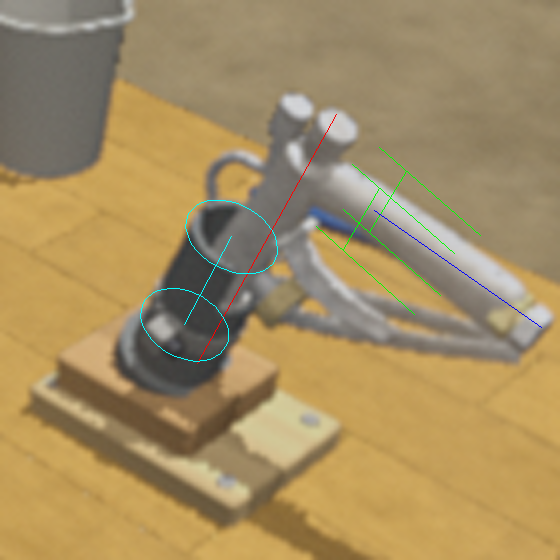

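View pics/ovc25.png

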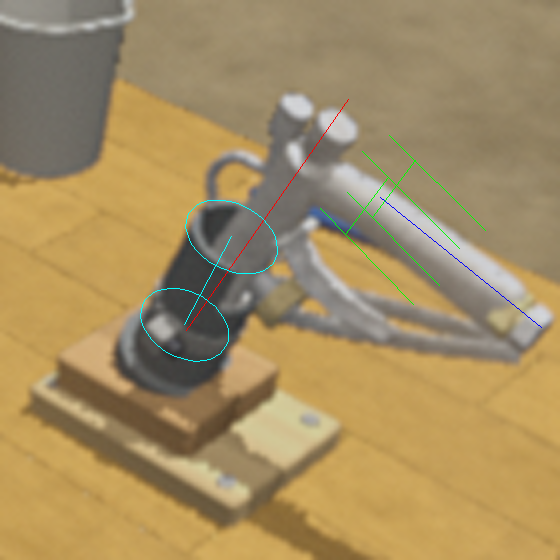

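View pics/ovw25.png

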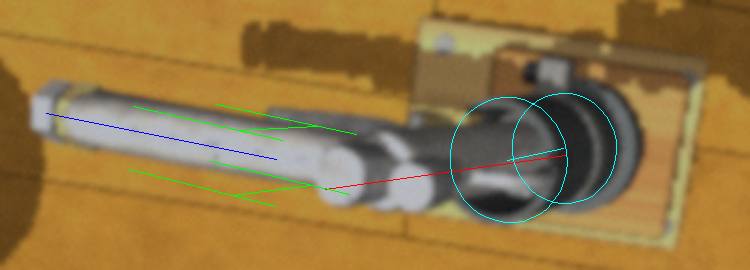

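```bash
python3 - <<'E'
import pickle,glob,numpy as np
from h import *
for f in sorted(glob.glob("pics/*.pkl")):
    p,im,st=pickle.load(open(f,"rb"))
    R=st["tool_rot"];print(f,st["joints"].round(2),st["tool_pos"].round(3),np.degrees(np.arctan2(R[1,0],R[0,0])).round(1), (st["joints"][1]-st["joints"][2]+st["joints"][3]).round(2))
E
```

```text
pics/c13.pkl [2.216e+01 3.858e+01 2.453e+01 7.614e+01 7.000e-02 1.785e+01] [0.623 0.323 0.195] 94.3 90.19
pics/s13.pkl [2.216e+01 3.853e+01 2.462e+01 7.614e+01 7.000e-02 1.785e+01] [0.624 0.323 0.196] 94.3 90.04
pics/s4.pkl [1.696e+01 3.142e+01 1.275e+01 7.150e+01 5.000e-02 1.349e+01] [0.598 0.249 0.199] 93.5 90.17
pics/s5.pkl [23.69 33.81  3.6  59.68  0.08 19.72] [0.566 0.318 0.111] 94.0 89.89
pics/s8.pkl [2.382e+01 3.119e+01 1.227e+01 7.110e+01 7.000e-02 1.980e+01] [0.564 0.318 0.198] 94.0 90.02
pics/w1.pkl [ 8.290e+00  8.660e+00 -3.560e+00  7.781e+01  2.000e-02  8.460e+00] [0.451 0.13  0.31 ] 89.8 90.03
pics/w10.pkl [2.194e+01 4.000e+01 1.502e+01 6.479e+01 1.000e-02 1.798e+01] [0.626 0.32  0.113] 94.0 89.77
pics/w11.pkl [22.17 40.68 13.2  62.66  0.07 17.85] [0.622 0.322 0.093] 94.3 90.14
pics/w12.pkl [22.17 40.94 13.3  62.44  0.07 17.86] [0.623 0.323 0.09 ] 94.3 90.09
pics/w13.pkl [2.216e+01 3.845e+01 2.478e+01 7.617e+01 7.000e-02 1.785e+01] [0.625 0.323 0.198] 94.3 89.84
pics/w14.pkl [-2.251e+01  2.493e+01  3.193e+01  9.734e+01 -6.000e-02 -2.220e+01] [ 0.559 -0.163  0.398] 89.7 90.34
pics/w2.pkl [ 9.000e-02  1.669e+01 -9.320e+00  6.386e+01  3.000e-02  1.077e+01] [0.521 0.064 0.202] 79.3 89.88
pics/w3.pkl [-8.000e-01  1.303e+01 -3.062e+01  4.598e+01  1.000e-02  2.165e+01] [0.444 0.057 0.101] 67.5 89.63
pics/w4.pkl [1.699e+01 3.149e+01 1.279e+01 7.150e+01 5.000e-02 1.348e+01] [0.598 0.249 0.198] 93.5 90.2
pics/w5.pkl [23.68 33.82  3.55 59.69  0.07 19.72] [0.565 0.318 0.111] 94.0 89.97
pics/w6.pkl [23.78 34.47  1.9  57.59  0.08 19.77] [0.563 0.318 0.093] 94.0 90.15
pics/w7.pkl [23.84 34.81  1.34 56.64  0.08 19.82] [0.563 0.318 0.086] 94.0 90.12
pics/w8.pkl [2.382e+01 3.111e+01 1.243e+01 7.113e+01 7.000e-02 1.980e+01] [0.565 0.319 0.2  ] 94.0 89.81
pics/w9.pkl [  1.52  21.44 -17.01  51.7    0.07   4.49] [0.525 0.078 0.11 ] 87.0 90.14
```

```bash
cat > kin.py <<'E'
import pickle,glob,numpy as np
from h import *
from scipy.optimize import least_squares
rx=lambda t:Rn.from_euler('x',t,degrees=True).as_matrix()
ry=lambda t:Rn.from_euler('y',t,degrees=True).as_matrix()
rz=lambda t:Rn.from_euler('z',t,degrees=True).as_matrix()
# arm plane x-z, tool along +x at pitch 0 ; pitch = rot about y (down positive)
def fk(q,k,L):
    h,a1,a2,o2,a3,o3,b,d,off=k  # b: wrist j4->TCP total
    A=rz(q[0]);P=A@np.array([a1,0,h])
    B=A@ry(q[1]);P=P+B@np.array([o2,0,a2])
    C=B@ry(-q[2]);P=P+C@np.array([a3,0,o3])
    D=C@ry(q[3]); P=P+D@np.array([b-L,d,off])
    F=D@rz(q[4]); P=P+F@np.array([L,0,0])
    # tool: z = F x ; at j6=0: tool x= plane +y, 
    G=F@np.array([[0,0,1],[1,0,0],[0,1,0]])@rz(q[5])
    return P,G
def load():
    S=[]
    for f in sorted(glob.glob("pics/*.pkl")):
        st=pickle.load(open(f,"rb"))[2];S.append((st["joints"],st["tool_pos"],st["tool_rot"]))
    return S
E
python3 - <<'E'
from kin import *
S=load()
S.append((np.array([68.394,21.662,4.563,73.017,0,83.68]),np.array([.15136,.55409,.24736]),None))
f=lambda k:np.concatenate([fk(q,k,.2)[0]-p for q,p,_ in S])
r=least_squares(f,[.3,0,.35,0,.35,0,.2,.06,0]);print(r.x.round(4),np.abs(r.fun).max())
np.save("kin.npy",r.x)
for q,p,R in S[:3]+S[14:16]: print(fk(q,r.x,.2)[1].round(2).tolist(),R.round(2).tolist())
E
```

```text
[ 0.2596 -0.      0.4978  0.      0.3835  0.073   0.4319  0.0634  0.    ] 0.0001711452890812426
[[-0.08, 1.0, -0.0], [1.0, 0.08, -0.0], [0.0, -0.0, -1.0]] [[-0.08, 1.0, -0.0], [1.0, 0.08, -0.0], [0.0, -0.0, -1.0]]
[[-0.08, 1.0, -0.0], [1.0, 0.08, 0.0], [0.0, -0.0, -1.0]] [[-0.08, 1.0, -0.0], [1.0, 0.08, 0.0], [0.0, -0.0, -1.0]]
[[-0.06, 1.0, -0.0], [1.0, 0.06, -0.0], [0.0, -0.0, -1.0]] [[-0.06, 1.0, -0.0], [1.0, 0.06, -0.0], [0.0, -0.0, -1.0]]
[[-0.07, 1.0, -0.0], [1.0, 0.07, 0.0], [0.0, 0.0, -1.0]] [[-0.07, 1.0, -0.0], [1.0, 0.07, 0.0], [0.0, 0.0, -1.0]]
[[-0.07, 1.0, -0.0], [1.0, 0.07, 0.0], [0.0, -0.0, -1.0]] [[-0.07, 1.0, -0.0], [1.0, 0.07, 0.0], [0.0, -0.0, -1.0]]
```

```bash
cat > plan.py <<'E'
from kin import *
from ov import gunR
k=np.load("kin.npy")
lo=np.array([-156.06,-48.1,-58.44,-101.28,-78.64,-180]);hi=np.array([156.06,94.91,69.94,121.22,73.56,180])
def ik(P,R,L,q0):
    f=lambda q:(lambda a:np.r_[(a[0]-P)*10,(a[1]-R).ravel()])(fk(q,k,L))
    r=least_squares(f,np.clip(q0,lo+.1,hi-.1),bounds=(lo,hi));return r.x,np.abs(r.fun).max()
def toolR(G,sg): # tool z=-gun y, tool x = sg*gun z
    z=-G[:,1];x=sg*G[:,2];return np.c_[x,np.cross(z,x),z]
GF=np.array([.5665,.3135,.083])
def final(az=94.1,el=30,dist=.15,face=GF):
    G=gunR(az,90-el);noz=face+dist*G[:,1];return noz-G@np.array([.035,-.142,0]),G
E
python3 - <<'E'
from plan import *
Gg=gunR(82,25);gg=np.array([.540,-.241,.168])
pf,Gf=final();print("final grip",pf,Gf.round(2).tolist())
for L in(.15,.2,.25,.3,.35):
  for sg in(1,-1):
    out=[]
    for (P,G) in((gg,Gg),(pf,Gf)):
        R=toolR(G,sg);best=(None,9)
        for q1 in(-60,-30,0,30):
          for q6 in(-120,-60,0,60,120):
            r=ik(P,R,L,[q1,30,10,70,0,q6])
            if r[1]<best[1]:best=r
        out.append((best[0].round(1).tolist(),best[1].round(4)))
    print(L,sg,out)
E
```

```text
final grip [0.58583144 0.04381254 0.19868911] [[-0.04, 0.06, 1.0], [0.5, -0.86, 0.07], [0.87, 0.5, 0.0]]
0.15 1 [([-35.7, 35.3, 11.7, 78.7, 22.0, 59.9], np.float64(0.0)), ([-14.3, 45.1, 21.1, 94.6, 55.3, 56.4], np.float64(0.0))]
0.15 -1 [([-35.7, 35.3, 11.7, 78.7, 22.0, -120.1], np.float64(0.0)), ([-14.3, 45.1, 21.1, 94.6, 55.3, -123.6], np.float64(0.0))]
0.2 1 [([-37.4, 35.4, 11.4, 78.8, 21.6, 58.1], np.float64(0.0)), ([-18.1, 46.5, 19.4, 96.1, 53.3, 50.8], np.float64(0.0))]
0.2 -1 [([-37.4, 35.4, 11.4, 78.8, 21.6, -121.9], np.float64(0.0)), ([-18.1, 46.5, 19.4, 96.1, 53.3, -129.2], np.float64(0.0))]
0.25 1 [([-39.1, 35.5, 10.9, 78.9, 21.2, 56.3], np.float64(0.0)), ([-21.8, 47.0, 16.7, 96.8, 51.2, 45.8], np.float64(0.0))]
0.25 -1 [([-39.1, 35.5, 10.9, 78.9, 21.2, -123.7], np.float64(0.0)), ([-21.8, 47.0, 16.7, 96.8, 51.2, -134.2], np.float64(0.0))]
0.3 1 [([-40.8, 35.5, 10.3, 79.0, 20.8, 54.6], np.float64(0.0)), ([-25.3, 46.9, 13.5, 96.9, 49.0, 41.6], np.float64(0.0))]
0.3 -1 [([-40.8, 35.5, 10.3, 79.0, 20.8, -125.4], np.float64(0.0)), ([-25.3, 46.9, 13.5, 96.9, 49.0, -138.4], np.float64(0.0))]
0.35 1 [([-42.3, 35.4, 9.7, 79.0, 20.4, 53.0], np.float64(0.0)), ([-28.6, 46.5, 10.1, 96.7, 46.8, 38.0], np.float64(0.0))]
0.35 -1 [([-42.3, 35.4, 9.7, 79.0, 20.4, -127.0], np.float64(0.0)), ([-28.6, 46.5, 10.1, 96.7, 46.8, -142.0], np.float64(0.0))]
```

```bash
python3 - <<'E'
from plan import *; from station import *
G=gunR(82,25);g=np.array([.540,-.241,.168]);R=toolR(G,1);st=read_state()
T=g+.13*G[:,1];print(T);a=rel(st,T,R);print(*a[0],*a[1])
E
```

```text
[ 0.53235378 -0.2954057   0.28582001]
-13.22 -2.53 11.26 18.29 21.5 95.9
```

servo_tool(
  series="-4 -1 0 1.5 1.8 8 0.4;-8 -2 0 3 3.5 16 0.4;-13 -2.5 0 4.5 5.3 24 0.4;-13.2 -2.5 0 6 7.1 32 0.4;-13.2 -2.5 0 7.6 9 40 0.4;-13.2 -2.5 2 9 10.7 48 0.4;-13.2 -2.5 4 10.6 12.5 56 0.4;-13.2 -2.5 6 12.1 14.2 64 0.4;-13.2 -2.5 8 13.6 16 72 0.4;-13.2 -2.5 10 15.1 17.8 80 0.4;-13.2 -2.5 11.3 16.7 19.6 88 0.4;-13.2 -2.5 11.3 18.3 21.5 95.9 0.4",
)

```text
time: 16.7
tool_pos: [0.5347, -0.289, 0.2841]
tool_rot: [[0.991, -0.125, 0.056], [-0.137, -0.895, 0.424], [-0.003, -0.428, -0.904]]
contact_force: [-0.7, -0.2, 0.5]
opening: 0.605
```

```bash
python3 - <<'E'
from plan import *; from station import *
G=gunR(82,25);g=np.array([.540,-.241,.168]);R=toolR(G,1);st=read_state();print(st["time"],st["joints"].round(2))
for L in (.1,.15,.2,.25,.3): print(L,(fk(st["joints"],k,L)[0]-st["tool_pos"]).round(4))
T=g+.13*G[:,1];print(T);a=rel(st,T,R);print(*a[0],*a[1])
E
python3 snap.py wrist w15
```

```text
16.7 [-44.07  38.29  32.26  99.71  20.1   51.05]
0.1 [-0.0485 -0.0456 -0.0114]
0.15 [-0.036  -0.0338 -0.0084]
0.2 [-0.0235 -0.022  -0.0055]
0.25 [-0.0109 -0.0102 -0.0026]
0.3 [0.0016 0.0015 0.0004]
[ 0.53235378 -0.2954057   0.28582001]
-0.14 0.53 -0.44 -0.33 0.21 0.02
```

View pics/w15.png

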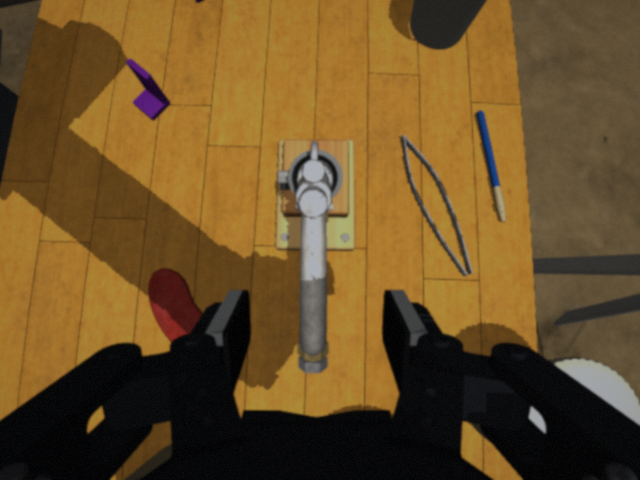

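```bash
python3 - <<'E'
from ov import *
E=np.array([.5274,-.3208,.1455])
m=np.array([.5474,-.1728,.1203])
R=gunR(82,25);g=np.array([.540,-.241,.168])
draw("w15",(250,120,380,390),2,"pics/ov15a.png",g,R,m,82)
p,im,st=pickle.load(open("pics/w15.pkl","rb"));crop(im,270,130,360,250,5,"pics/w15a.png");crop(im,270,230,360,390,4,"pics/w15b.png")
a=cv2.imread("pics/ov15a.png");b=cv2.imread("pics/w15b.png");b=cv2.resize(b,None,fx=540/b.shape[0],fy=540/b.shape[0]);cv2.imwrite("pics/w15m.png",np.hstack([a,b]))
E
```

```text
(no output)
```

View pics/w15m.png

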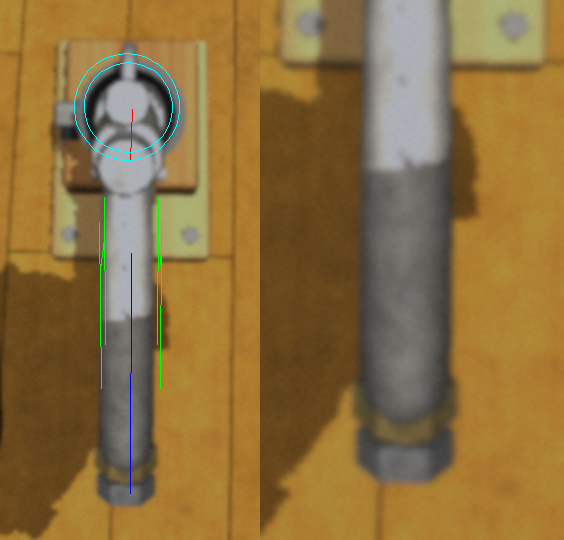

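View pics/w15a.png

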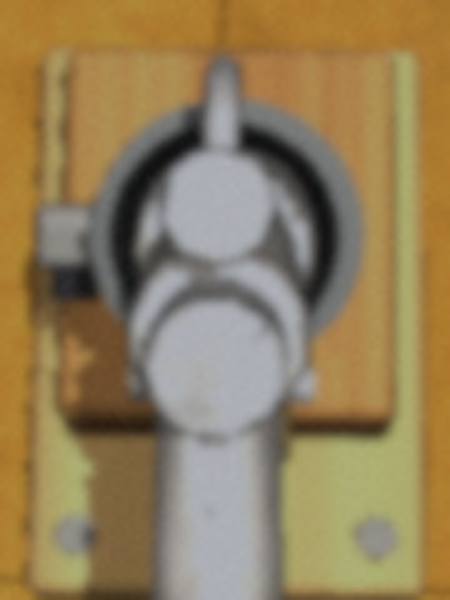

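```bash
cat > gto.py <<'E'
import sys
from plan import *; from station import *
g=np.array([.5384,-.2398,.1667]);b=float(sys.argv[1])
G=gunR(82,25);R=toolR(G,1);st=read_state();a=rel(st,g+R[:,2]*(.002-b),R);print(st["tool_pos"].round(4),st["opening"],st["contact_force"].round(1));print(*a[0],*a[1])
E
python3 gto.py .06; python3 gto.py 0
```

```text
[ 0.5341 -0.2901  0.2849] 0.6049320509045167 [-0.8 -0.6  0.2]
-0.26 0.47 7.04 -0.32 0.11 -0.24
[ 0.5341 -0.2901  0.2849] 0.6049320509045167 [-0.8 -0.6  0.2]
-0.25 0.5 13.04 -0.32 0.11 -0.24
```

servo_tool(
  series="-0.25 0.5 3.5 -0.3 0.1 -0.2 0.4;-0.25 0.5 7 -0.3 0.1 -0.2 0.4;-0.25 0.5 7 -0.3 0.1 -0.2 0.4;-0.25 0.5 7 -0.3 0.1 -0.2 0.4",
)

```text
time: 17.15
tool_pos: [0.536, -0.2649, 0.2223]
tool_rot: [[0.992, -0.114, 0.059], [-0.128, -0.901, 0.415], [0.006, -0.419, -0.908]]
contact_force: [0.1, -1.0, 0.9]
opening: 0.598
```

```bash
python3 gto.py 0;python3 snap.py wrist w16
```

```text
[ 0.536  -0.2649  0.2223] 0.5984072772266381 [ 0.1 -1.   0.9]
-0.11 0.04 6.3 0.21 -0.03 0.7
```

View pics/w16.png

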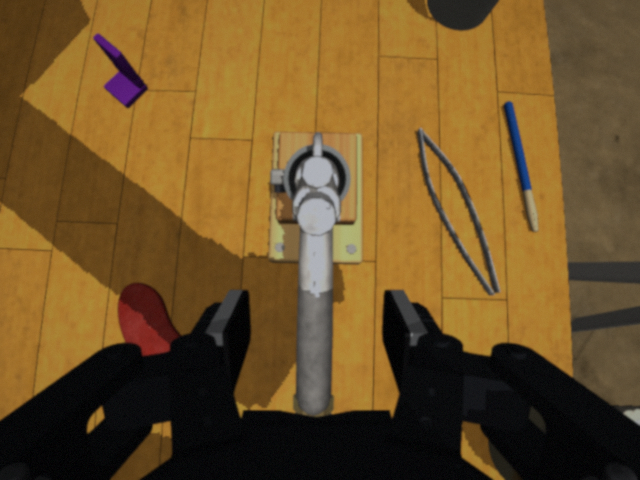

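servo_tool(
  series="-0.1 0.05 3 0.1 0 0.5 0.4;-0.1 0.05 5 0.1 0 0.6 0.4;-0.1 0.05 6.3 0.1 0 0.6 0.4;-0.1 0.05 6.3 0.1 0 0.6 0.4",
)

```text
time: 17.6
tool_pos: [0.5398, -0.2411, 0.1655]
tool_rot: [[0.99, -0.125, 0.062], [-0.14, -0.899, 0.414], [0.004, -0.419, -0.908]]
contact_force: [-0.5, 0.5, -0.1]
opening: 0.601
```

```bash
python3 gto.py 0;python3 snap.py wrist w17;python3 snap.py scene c17; python3 -c "
from h import *;import pickle
p,im,st=pickle.load(open('pics/c17.pkl','rb'));crop(im,330,150,480,330,3,'pics/c17c.png')"
```

```text
[ 0.5398 -0.2411  0.1655] 0.6010734477613826 [-0.5  0.5 -0.1]
-0.16 -0.15 0.14 0.24 -0.23 0.08
```

View pics/w17.png

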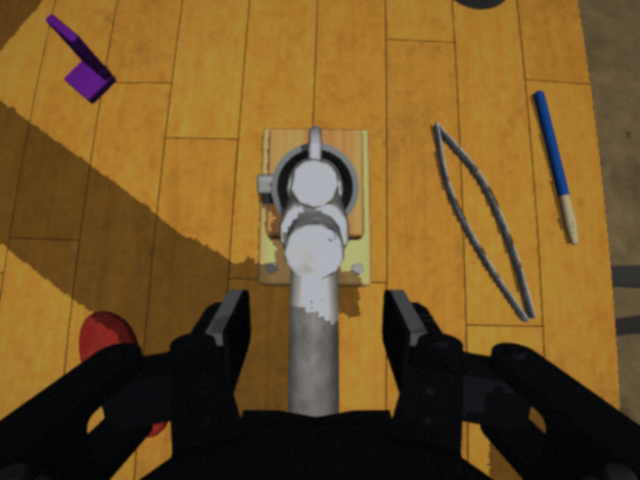

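View pics/c17c.png

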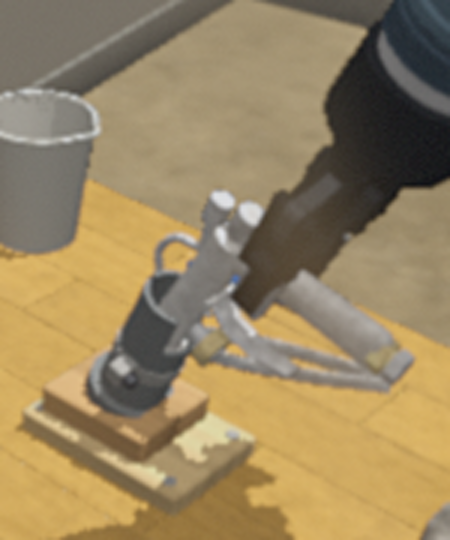

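servo_tool(
  series="0 -0.1 0.1 0.2 -0.1 0 1;0 -0.1 0.1 0.2 -0.1 0 1;0 -0.1 0.1 0.2 -0.1 0 1;0 -0.1 0.1 0.2 -0.1 0 1;0 -0.1 0.1 0.2 -0.1 0 1;0 -0.1 0.1 0.2 -0.1 0 1;0 -0.1 0.1 0.2 -0.1 0 1;0 -0.1 0.1 0.2 -0.1 0 1",
  grip_force=55,
)

```text
time: 18.5
tool_pos: [0.5394, -0.2402, 0.1652]
tool_rot: [[0.99, -0.126, 0.062], [-0.14, -0.898, 0.417], [0.003, -0.421, -0.907]]
contact_force: [-0.8, -3.5, 5.8]
opening: 0.19
```

```bash
python3 gto.py 0; python3 - <<'E'
from plan import *; from station import *
st=read_state();R=st["tool_rot"]
P=gunR(82,20)
print("pipe up axis in tool",(R.T@P[:,1]).round(3),"gun y", (R.T@gunR(82,25)[:,1]).round(3))
E
```

```text
[ 0.5394 -0.2402  0.1652] 0.1895526199388368 [-0.8 -3.5  5.8]
-0.11 -0.09 0.08 0.08 -0.18 0.01
pipe up axis in tool [ 0.003 -0.086 -0.996] gun y [ 0.003  0.001 -1.   ]
```

servo_tool(
  series="0 -0.05 -0.5 0 0 0 1;0 -0.09 -1 0 0 0 1;0 -0.13 -1.5 0 0 0 1;0 -0.17 -2 0 0 0 1;0 -0.17 -2 0 0 0 1",
)

```text
time: 19.0
tool_pos: [0.5383, -0.2469, 0.184]
tool_rot: [[0.99, -0.126, 0.061], [-0.14, -0.898, 0.417], [0.002, -0.422, -0.907]]
contact_force: [0.1, -0.1, -4.4]
opening: 0.19
```

```bash
python3 gto.py 0.02;python3 snap.py wrist w18;python3 snap.py scene c18; python3 -c "
from h import *;import pickle
p,im,st=pickle.load(open('pics/c18.pkl','rb'));crop(im,330,150,480,330,3,'pics/c18c.png')"
```

```text
[ 0.5383 -0.2469  0.184 ] 0.1901410443307641 [ 0.1 -0.1 -4.4]
-0.09 0.09 0.06 0.05 -0.14 -0.0
```

View pics/c18c.png

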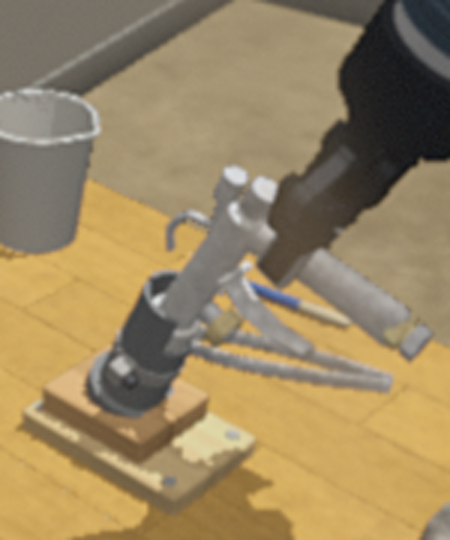

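View pics/w18.png

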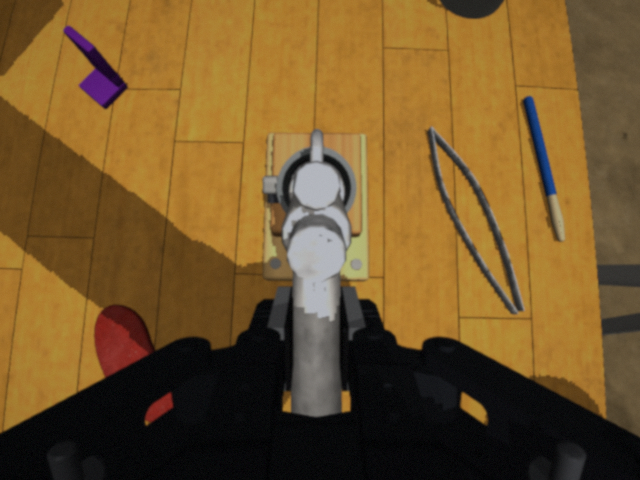

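servo_tool(
  series="0 -0.08 -1 0 0 0 1;0 -0.17 -2 0 0 0 1;0 -0.25 -3 0 0 0 1;0 -0.3 -4 0 0 0 1;0 -0.3 -4 0 0 0 1",
)

```text
time: 19.6
tool_pos: [0.5367, -0.2615, 0.2226]
tool_rot: [[0.99, -0.126, 0.063], [-0.141, -0.898, 0.416], [0.004, -0.421, -0.907]]
contact_force: [1.2, 0.7, -4.8]
opening: 0.183
```

servo_tool(
  series="0 -0.08 -1 0 0 0 1;0 -0.1 -2 0 0 0 1;0 -0.15 -3.5 0 0 0 1;0 -0.15 -5 0 0 0 1;0 -0.15 -7 0 0 0 1;0 -0.15 -9 0 0 0 1;0 -0.15 -9 0 0 0 1;0 -0.15 -9 0 0 0 1",
)

```text
time: 20.4
tool_pos: [0.5311, -0.2969, 0.3028]
tool_rot: [[0.99, -0.126, 0.061], [-0.14, -0.898, 0.418], [0.002, -0.422, -0.906]]
contact_force: [0.8, -0.1, -4.3]
opening: 0.188
```

```bash
python3 snap.py wrist w19;python3 snap.py scene c19;python3 snap.py side s19; python3 -c "
from h import *;import pickle
p,im,st=pickle.load(open('pics/c19.pkl','rb'));crop(im,300,100,480,330,2,'pics/c19c.png')"
```

```text
(no output)
```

View pics/c19.png

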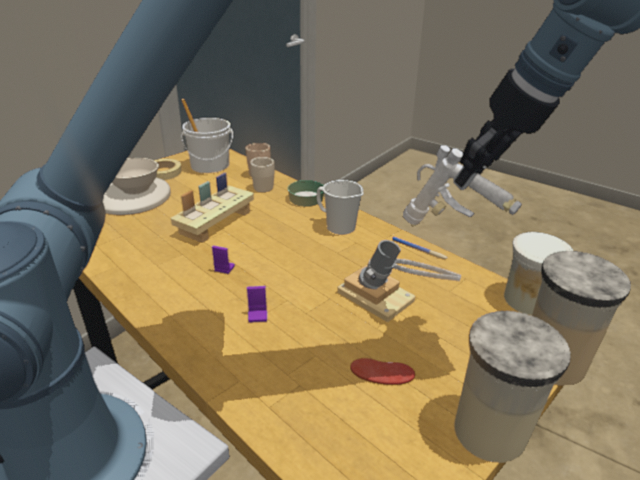

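View pics/w19.png

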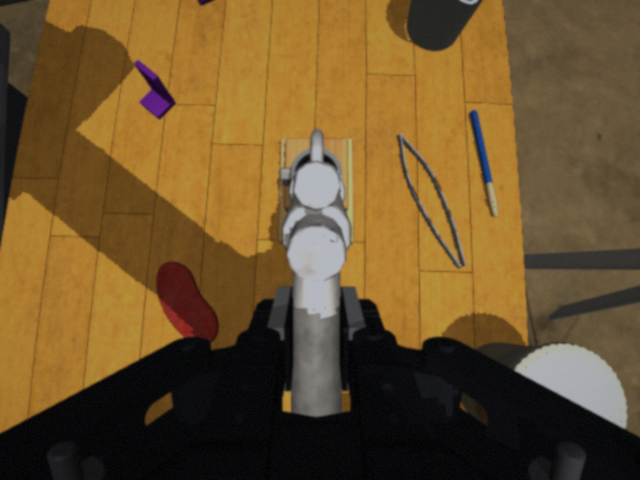

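```bash
python3 - <<'E'
from plan import *; from station import *
P=pickle.load(open("pics/c19.pkl","rb"))[0]
print("jug",onz(P,[(327,224),(343,232),(356,224),(343,205)],0).round(3).tolist(), onz(P,[(343,185),(362,190),(320,188)],.1).round(3).tolist())
pf,G=final();R=toolR(G,1);TF=pf+R@[0,.0009,.0012];st=read_state()
L=.293
for dz in (.12,.05,0):
    T=TF+[0,0,dz]-dz*0*G[:,1];a=rel(st,T,R);q,e=ik(T,R,L,st["joints"]);print(dz,T.round(4),*a[0],*a[1],q.round(1),e)
for n,m in(("end",(-.083,.012,0)),("nozzle",(.035,-.142,0)),("top",(.07,-.1,0))): print(n,pf+G@np.array(m))
E
```

```text
jug [[0.725, 0.079, 0.0], [0.717, 0.028, 0.0], [0.767, 0.024, 0.0], [0.829, 0.102, 0.0]] [[0.751, 0.055, 0.1], [0.755, 0.007, 0.1], [0.706, 0.088, 0.1]]
0.12 [0.5858 0.0444 0.3173] 0.72 -31.87 13.21 34.78 -8.3 -9.08 [-24.8  42.8  24.  111.1  49.3  42.2] 1.070828703486626e-10
0.05 [0.5858 0.0444 0.2473] 0.72 -28.9 19.55 34.78 -8.3 -9.08 [-24.8  44.8  17.4 102.4  49.3  42.2] 3.3306690738754696e-15
0 [0.5858 0.0444 0.1973] 0.73 -26.78 24.08 34.78 -8.3 -9.08 [-24.8  47.   13.8  96.7  49.3  42.2] 9.43689570931383e-15
end [ 0.5895416  -0.00794696  0.132809  ]
nozzle [0.57578779 0.18392864 0.158     ]
top [0.57713717 0.16510387 0.20931089]
```

servo_tool(
  series="0 -1.5 0.4 1.5 -0.4 -0.4 1;0.1 -4 1.2 4 -1 -1 1;0.15 -7 2.5 7.5 -1.8 -2 1;0.2 -10.5 4 11.5 -2.7 -3 1;0.3 -14 5.8 15.5 -3.7 -4 1;0.4 -17.5 7.3 19.5 -4.6 -5 1;0.5 -21 8.8 23.5 -5.6 -6.1 1;0.6 -24.5 10.3 27.5 -6.5 -7.1 1;0.65 -27.5 11.4 30.5 -7.3 -8 1;0.7 -30 12.4 33 -7.9 -8.6 1;0.7 -31.4 13 34.4 -8.2 -9 1;0.7 -31.9 13.2 34.8 -8.3 -9.1 1",
)

```text
time: 21.75
tool_pos: [0.5855, 0.0459, 0.3176]
tool_rot: [[0.997, 0.037, -0.064], [0.074, -0.499, 0.864], [-0.0, -0.866, -0.5]]
contact_force: [-0.4, -0.0, -4.2]
opening: 0.188
```

```bash
python3 snap.py scene c20;python3 snap.py side s20;python3 snap.py wrist w20; python3 - <<'E'
from plan import *; from station import *
pf,G=final();R=toolR(G,1);TF=pf+R@[0,.0009,.0012];st=read_state();print(st["tool_pos"],st["opening"],st["contact_force"].round(1))
for dz in (.12,0):
    a=rel(st,TF+[0,0,dz],R);print(*a[0],*a[1])
E
```

```text
[0.58587647 0.04373032 0.31825391] 0.18935201402162855 [ 0.3 -1.3 -4.5]
-0.0 0.05 0.11 0.13 -0.06 0.1
-0.03 10.43 6.13 0.13 -0.06 0.1
```

View pics/c20.png

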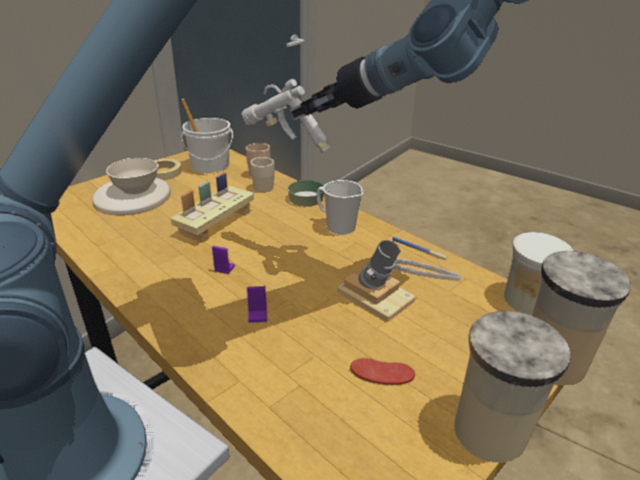

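View pics/s20.png

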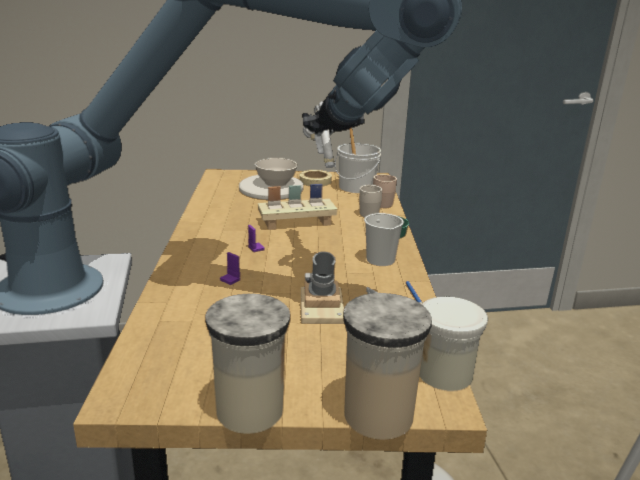

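View pics/w20.png

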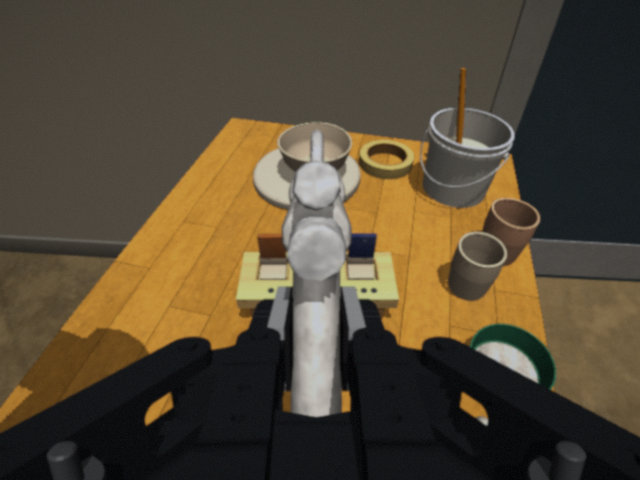

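```bash
cat > gv.py <<'E'
import sys
from ov import *
from plan import toolR
def gunpose(st):
    R=np.array(st["tool_rot"]);tp=np.array(st["tool_pos"])
    # tool z=-gy, tool x=gz -> gy=-tz, gz=tx, gx=gy x gz
    gy=-R[:,2];gz=R[:,0];gx=np.cross(gy,gz);return tp+R@np.array([0,-.0009,-.0012]),np.c_[gx,gy,gz]
if __name__=="__main__":
    tag=sys.argv[1];box=eval(sys.argv[2]);s=int(sys.argv[3])
    st=pickle.load(open(f"pics/{tag}.pkl","rb"))[2];g,G=gunpose(st)
    draw(tag,box,s,f"pics/ov_{tag}.png",g,G)
E
python3 gv.py c20 "(230,60,350,170)" 5
```

```text
(no output)
```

View pics/ov_c20.png

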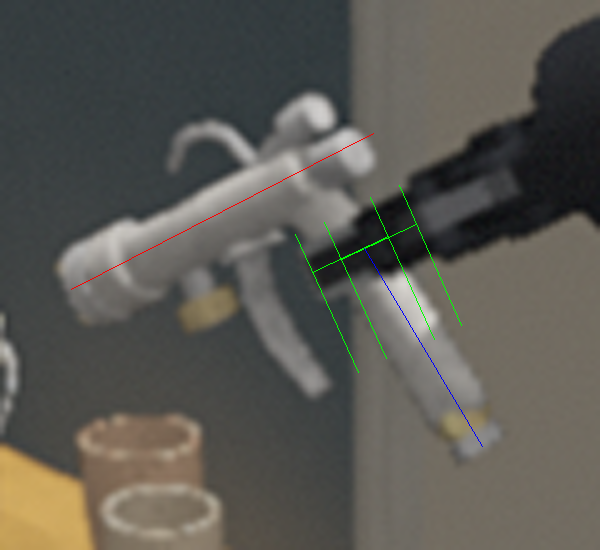

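servo_tool(
  series="0 1 0.6 0 0 0 1;0 2.5 1.5 0 0 0 1;0 4.5 2.6 0.1 0 0.1 1;0 6.5 3.8 0.1 0 0.1 1;0 8.3 4.9 0.1 0 0.1 1;0 9.7 5.7 0.1 0 0.1 1;0 10.4 6.1 0.1 0 0.1 1;0 10.4 6.1 0.1 0 0.1 1;0 10.4 6.1 0.1 0 0.1 1;0 10.4 6.1 0.1 0 0.1 1",
)

```text
time: 22.9
tool_pos: [0.5865, 0.0444, 0.1985]
tool_rot: [[0.998, 0.036, -0.06], [0.07, -0.499, 0.864], [0.002, -0.866, -0.5]]
contact_force: [0.2, 0.2, -3.5]
opening: 0.188
```

```bash
python3 snap.py scene c21;python3 snap.py side s21;python3 snap.py wrist w21;python3 gv.py c21 "(200,110,350,250)" 4; python3 - <<'E'
from plan import *; from station import *
from gv import gunpose
pf,G=final();R=toolR(G,1);TF=pf+R@[0,.0009,.0012];st=read_state();print(st["time"],st["tool_pos"],st["opening"],st["contact_force"].round(1))
a=rel(st,TF,R);print(*a[0],*a[1])
for i in range(1):
    g,G2=gunpose(st);n=g+G2@[.035,-.142,0];s=n-.15*G2[:,1];print("nozzle",n,"spot",s,"spot-face mm",(s-GF)*1000,"el",np.degrees(np.arcsin(G2[2,1])))
E
```

```text
23.05 [0.58641602 0.04457985 0.19830011] 0.18602513516088331 [ 0.9  0.4 -4.8]
-0.06 0.09 0.04 0.01 -0.1 0.04
nozzle [0.57662866 0.18411387 0.15895656] spot [0.56759543 0.31368505 0.08392516] spot-face mm [1.09542975 0.18504536 0.92515776] el 30.01385097696533
```

View pics/ov_c21.png

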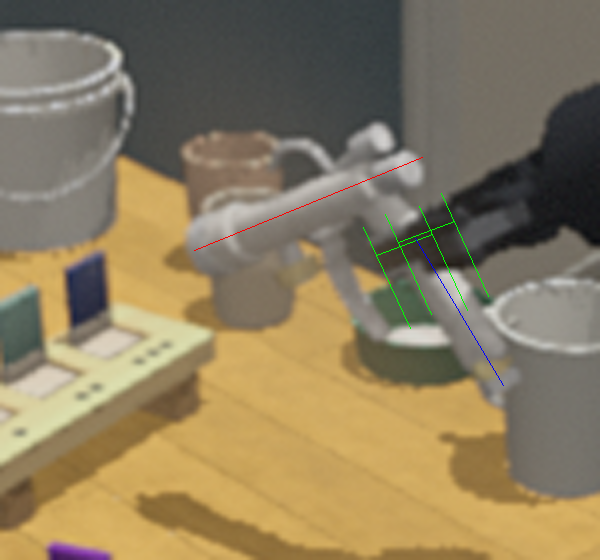

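View pics/w21.png

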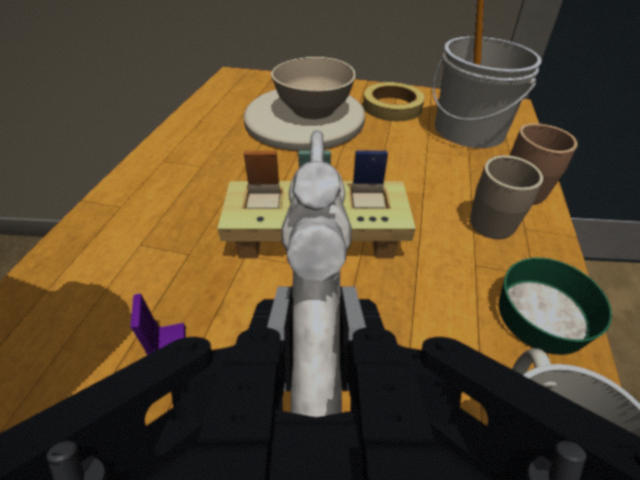

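View pics/s21.png

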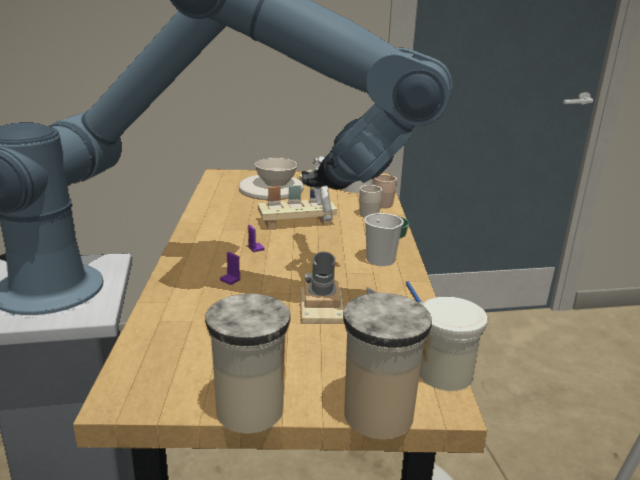

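servo_tool(
  series="-0.05 0.05 0 0 0 0 1;-0.05 0.05 0 0 0 0 1;-0.05 0.05 0 0 0 0 1;-0.05 0.05 0 0 0 0 1;-0.05 0.05 0 0 0 0 1;-0.05 0.05 0 0 0 0 1",
)

```text
time: 23.65
tool_pos: [0.5856, 0.0445, 0.1972]
tool_rot: [[0.998, 0.035, -0.061], [0.07, -0.498, 0.864], [0.0, -0.866, -0.5]]
contact_force: [0.3, -0.1, -4.1]
opening: 0.185
```

```bash
python3 - <<'E'
from plan import *; from station import *
from gv import gunpose
st=read_state();print(st["time"],st["opening"],st["contact_force"].round(1),st["qvel"].round(2))
g,G2=gunpose(st);n=g+G2@[.035,-.142,0];s=n-.15*G2[:,1];print("spot-face mm",(s-GF)*1000,"el",np.degrees(np.arcsin(G2[2,1])))
from snap import snap
p,im=snap("scene","c22");crop(im,165,90,345,260,4,"pics/c22a.png")
E
```

```text
23.65 0.18548356911797548 [ 0.3 -0.1 -4.1] [ 0.02 -0.    0.02  0.02  0.02  0.02]
spot-face mm [ 0.13335997  0.14200508 -0.00239106] el 29.96968738513655
```

View pics/c22a.png

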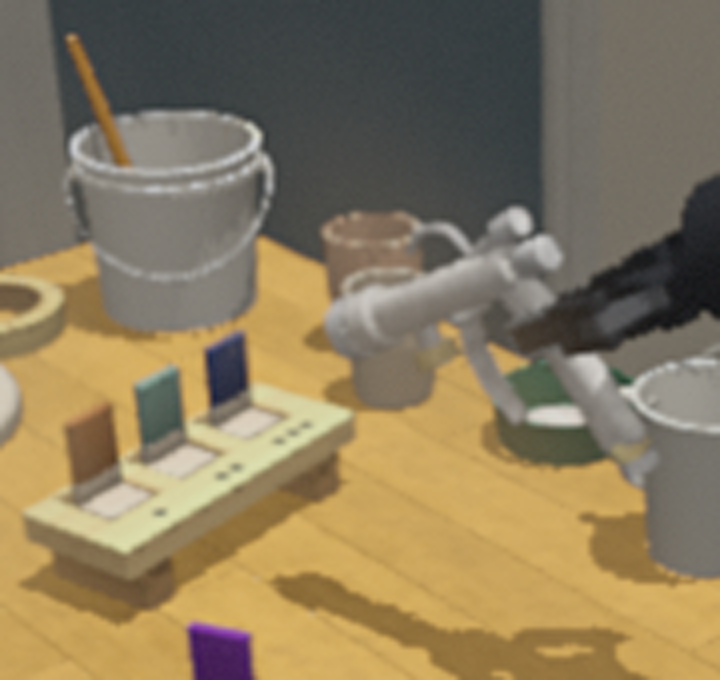

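The tiles stand seated and the gun is held free and still with the trigger forward, so I'm handing in.

```bash
python3 -c "
from station import *
print(hand_in())"
```

```text
the job is handed in; nothing more can be done
None
```

The job is handed in at about 23.7 s. The green tile is in the two-dot pocket and the blue tile in the three-dot pocket. Both are fully down, upright and released, with glazed faces to the dots like the rust tile's.

I drew the spray gun out along the holster pipe and turned it to the spraying attitude. It is still held in the gripper, aimed at the green tile.

Last checks:
- **Aim:** the barrel is 30.0° below level. From the tool pose, with the gun's place in the grip estimated before closing, the spray spot falls within about 0.2 mm of the measured green face centre. That is only as good as those estimates, a few mm. Overlaying the gun model on the scene picture agreed to 1–2 pixels.
- **Touching nothing else:** the wrist feels about 4.1–4.8 N, which is the gun's own weight. The joints are still.
- **Bystanders:** I never touched the tongs, brush, jug, kidney or purple look-alikes, and they stayed put in the pictures that show them.

Two checks were less clear-cut:
- **Grip opening:** the gripper reads about 16 mm on the 19 mm handle, less than expected. The gun showed no slip at a 55 N grip setting.
- **Trigger:** it looks released in the pictures, but I did not measure its angle.

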